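Load and stack the sample bottle rack

TASK

Load the rack: stand bottles upright in all four pockets of the lower frame (the one with the two tall brackets), lay the retaining bar flange down across its two brackets so that it lies flat between their lips and lugs, then set the upper frame on top with all four of its posts fully home in the corner sockets below. Finally stand any bottles left over upright in a pocket of the upper frame, and leave the jug, the funnel and the large bottle where they are.

Things in the scene. Friction and masses are not known exactly. Their poses are not given: they have to be found in the camera images.
- base: Lower stacking frame, stainless steel, loose, 2.4 kg, rubber feet. Deck 218 x 140 mm, top 24 mm over the bench; four bottle pockets, a corner socket at x +-97, y +-58 mm, two tall brackets at x +-91 mm, and along the middle a rail 10 mm thick, 34 mm high over the deck. Origin: on the bench under the deck's centre; x along its length, z up. Symmetric to a half turn about z
- base_seat0 (a point): Middle of the bar's seat on the lower frame's bracket at -x, 117 mm above the bench. The bracket is an upright plate 68 mm wide; its top is a ledge 10 mm deep, 68 mm wide, closed on the outside by a lip and at the sides by two lugs 60 mm apart, all 10 mm high. Lip to lip of the two brackets is 186 mm, so the 180 x 56 mm bar drops in with 3 mm play at each end and 2 mm at each side
- base_seat1 (a point): The same for the lower frame's bracket at +x
- upper: Upper stacking frame, loose, 0.64 to 0.9 kg, no brackets. Deck, pockets, rail, sockets (unused) like the lower frame's, on four round posts of 12 mm at x +-97, y +-58 mm, 134 mm long below the deck; feet domed, radius 6 mm. Origin: level with the feet, under the deck's centre; x along its length, z up. Deck top is 140 mm above the feet. Home: origin 24 mm above the lower frame's. Half-turn symmetric
- upper_grip (a point): On the top of the upper frame's rail at its middle, 174 mm above the feet: lift it here. The rail runs along x and has a black sleeve there, 60 mm long, 12 mm thick, the top 26 mm of the rail's 34 mm; free on both sides for 55 mm but for low pocket walls and the rail's foot (12 mm over the deck). The centre of mass lies below it
- bar: Retaining bar, aluminium T-section 180 mm long, 0.15 kg: flange 56 mm wide, 4 mm thick below, upright web 8 mm thick, 24 mm high along its middle (28 mm in all), by which it is gripped. Origin: centre of its underside; x along its length, z up. In place it spans the lower frame's brackets, 3 mm above the bottle caps, its origin 117 mm above the bench; symmetric to a half turn
- jug: White plastic jug, 116 mm across, 190 mm high, handle on one side; bystander. Origin: centre of its underside
- funnel: White plastic funnel standing on its wide mouth, 124 mm across, 112 mm high; bystander. Origin: centre of the mouth, on the bench
- bigbottle: Large clear bottle, 84 mm diameter, 215 mm high; bystander. Origin: centre of its underside
- base_socket (a point): Centre of the floor of the lower frame's corner socket at +x, +y (one of four alike, at x +-97, y +-58 mm): a square cup 15 mm inside, wall 3 mm, 14 mm high, open above, its floor the deck
- bottle1: Small green glass sample bottle with a black cap, about 0.12 kg, 90 mm high: body 36 mm diameter up to 46 mm, shoulder to 57 mm, neck 21 mm, cap 22 mm diameter from 68 to 90 mm. Origin: centre of its underside; z up. Not present in every start; all the bottles are alike
- bottle2: Small green glass sample bottle with a black cap, about 0.12 kg, 90 mm high: body 36 mm diameter up to 46 mm, shoulder to 57 mm, neck 21 mm, cap 22 mm diameter from 68 to 90 mm. Origin: centre of its underside; z up. Not present in every start; all the bottles are alike
- bottle3: Small green glass sample bottle with a black cap, about 0.12 kg, 90 mm high: body 36 mm diameter up to 46 mm, shoulder to 57 mm, neck 21 mm, cap 22 mm diameter from 68 to 90 mm. Origin: centre of its underside; z up. Not present in every start; all the bottles are alike
- bottle4: Small green glass sample bottle with a black cap, about 0.12 kg, 90 mm high: body 36 mm diameter up to 46 mm, shoulder to 57 mm, neck 21 mm, cap 22 mm diameter from 68 to 90 mm. Origin: centre of its underside; z up. Not present in every start; all the bottles are alike
- bottle5: Small green glass sample bottle with a black cap, about 0.12 kg, 90 mm high: body 36 mm diameter up to 46 mm, shoulder to 57 mm, neck 21 mm, cap 22 mm diameter from 68 to 90 mm. Origin: centre of its underside; z up. Not present in every start; all the bottles are alike
- bottle6: Small green glass sample bottle with a black cap, about 0.12 kg, 90 mm high: body 36 mm diameter up to 46 mm, shoulder to 57 mm, neck 21 mm, cap 22 mm diameter from 68 to 90 mm. Origin: centre of its underside; z up. Not present in every start; all the bottles are alike
- base_p0 (a point): Centre of the floor of a bottle pocket of the lower frame (pocket 42 mm square, 12 mm deep); moves with the frame
- base_p1 (a point): Centre of the floor of a bottle pocket of the lower frame (pocket 42 mm square, 12 mm deep); moves with the frame
- base_p2 (a point): Centre of the floor of a bottle pocket of the lower frame (pocket 42 mm square, 12 mm deep); moves with the frame
- base_p3 (a point): Centre of the floor of a bottle pocket of the lower frame (pocket 42 mm square, 12 mm deep); moves with the frame
- upper_p0 (a point): Centre of the floor of a bottle pocket of the upper frame (pocket 42 mm square, 12 mm deep); moves with the frame
- upper_p1 (a point): Centre of the floor of a bottle pocket of the upper frame (pocket 42 mm square, 12 mm deep); moves with the frame
- upper_p2 (a point): Centre of the floor of a bottle pocket of the upper frame (pocket 42 mm square, 12 mm deep); moves with the frame
- upper_p3 (a point): Centre of the floor of a bottle pocket of the upper frame (pocket 42 mm square, 12 mm deep); moves with the frame

How it is judged:
By the outcome, as a careful person would: the job done as asked, in the order asked, and still so for the second after the job is handed in, with the robot touching nothing.
Of bottle1, bottle2, bottle3, bottle4, bottle5, bottle6 only 4 to 6 are there at a start; the rules pass over those that are not, and their reading is None.
At some moment in a run one of bar may be knocked a few centimetres aside while the robot is not near it.
It also fails if it takes over 210 s, if anything falls off the work surface, if the arm or the gripper's body presses on something with over 40 N, if the wrist force passes 120 N, or if a joint passes its speed limit or range.

ROBOT

A 7-joint arm with a two-finger parallel gripper is mounted at the origin on the work surface. World frame = base frame: x ahead of the robot, y to its left, z up, the work surface at z = 0. Lengths are in m, angles in rad, forces in N, time in s.
With the tool pointing down it reaches from about 0.4 to 0.875 m from the base axis. Payload 19.3 kg.
Tool frame: the origin (TCP) lies between the finger pads; the fingertips stand ahead of it and the grasp point (between the pads) lies 8 mm behind it (bot.tip_extent is the x of the fingertips in the tool frame, in m); x points along the fingers, y is the direction in which the jaws open and shut, and the axes are right-handed (so a half turn about x gives the same grasp; the last joint's range is limited). The gripper opens to 85 mm and grips with 20 to 120 N. Pads are 22 mm wide; open, the fingers measure 114 mm over their backs; the gripper's body (76 mm by 85 mm) begins 54 mm behind the grasp point. The pads swing forward as they close: fully open they stand 13 mm farther back than shut.
Start: joints at [1.185, 0.521, -0.036, 1.599, 0.021, 1.021, -0.113], TCP at [0.194, -0.594, 0.242] pointing down, gripper open.
Joint ranges: [-2.91, 2.91], [-0.3, 2.13], [-1.5, 1.42], [0.17, 2.43], [-1.26, 4.41], [0.16, 1.93], [-2.52, 2.52]. Speed limits (rad/s): [1.89, 1.89, 2.39, 2.39, 3.01, 3.01, 3.01].

INTERFACE

Orientations are given as [roll, pitch, yaw] about the fixed x, y, z axes, in that order (R = Rz(yaw) Ry(pitch) Rx(roll)).
In Python, from workcell import observe, grab_frame, camera_info, bot, nets gives the robot as it stands.
- The arm moves only by the tool jog_arm, never from a script. Its argument "commands" is a list of rows, each a list of 6 numbers: the shift along the tool's x, y, z in mm, then the turn, a rotation vector about the tool's x, y, z in rad. A call has 1 to 20 rows; each row shifts and turns the pose as measured when the row begins, along the tool's axes as they then stand; what a row does not reach is not made up. A row lasts 1/10 s, in which the tool goes at most 50 mm and 8.59 degrees, less where a joint would pass 70% of its speed; a pose out of reach is approached as far as the arm can. A call is refused whole if a number of a shift passes 50 or a number of a turn 0.15, either way. A call with a gripper value outside its range is refused whole. "gripper" is the closure in counts, from 0 (fully open) to 255 (shut), set as the call begins (left out, the last holds). The fingers move at their own pace and stop on an object; "newtons" is the grip in N (left out, the last holds). Time passes only in rows, so rows that do not move let the fingers close. It gives the time, the measured TCP pose, the force and the opening at its end, in the units of the state.
- observe(): the state, without advancing time (a new reading comes with each control period).
- grab_frame(name): name is "scene" or "top" or "wrist"; returns the picture (480x640x3 uint8, red, green, blue); there is no depth.
- camera_info(name): a dict with "fov_y" (degrees; the focal length in pixels is half the picture's height over the tangent of half this angle, whatever the lens; pixels are square), "cx", "cy" (the principal point, pixels), "R" (3x3) and "t" (3): a world point X has camera coordinates R X + t; the wrist camera has in their place "tool_from_camera" (4x4, takes a point from camera to tool coordinates, whose origin is the TCP and whose axes are the tool frame's). Camera axes: x right, y down, z forward; pixel columns grow to the right and rows downward; lengths in m; the calibration is good to about 2 mm. A picture is of the moment at which its call begins: read the wrist's pose just before it. camera_info takes no time and is no camera call.
- bot.job_done(): hands the job in, once; it reports no verdict.
Trained networks look in the newest picture that a camera, given by its name, has taken for a name from the list of things; names that differ only in an ending like _2 or _b are one class to them, and where a whole thing is asked for, a point or a joint stands for the part that bears it (a point fixed in the world has none). Each returns a list of dicts, best first, with "p" (0 to 1); they miss things now and then, are a little off and sometimes report something else, mostly with a low value. They report only what shows in the picture. A call takes as long as a camera call.
- nets.find_in(camera, name): "rect" ([left, top, right, bottom] in pixels, round what is visible of it).
- nets.silhouettes(camera, name): "mask" (480x640 bool, what is visible of it) and "rect" ([left, top, right, bottom] in pixels, round what is visible of it).
- nets.pinpoint(camera, name): "location" ([column, row] in pixels: a listed point, or the origin of a listed thing).
The state is a dict: "clock": time; "qpos": joint angles; "qd": joint speeds; "joint_efforts": joint torques, N m; "position": TCP position; "tool_rot": TCP orientation; "force": force on the tool from outside, world axes, zero at the start; "moment": the same for the moment, N m; "grip_width": finger opening in m.
Only numpy, scipy, OpenCV 4.12 (cv2) and the standard library are available. Lean on these libraries where they do the work, as an engineer would, in place of code of your own. Each camera call takes 0.05 s, during which the arm holds its last target.

## Working session

There is one attempt and no reset: what is moved stays moved. The work goes in short steps, Python scripts to look and compute and a tool call to move; the robot and the scene stay as the last step left them, time stands still between calls to the robot, and variables do not carry over. Pictures are saved under pics/ and viewed, and the job is handed in when it is done.

Besides the shell and the picture viewer there is one more tool, called as name(argument=value, ...) on one line, values as JSON. jog_arm: Moves the arm, as the interface text tells. Its arguments: {"type":"object","properties":{"commands":{"type":"array","items":{"type":"array","items":{"type":"number"}}},"gripper":{"type":"number"},"newtons":{"type":"number"}},"required":["commands"]}

```bash
mkdir -p pics; ls -la
cat > h.py <<'E'
import numpy as np,cv2
from workcell import observe, grab_frame, camera_info, bot, nets
from scipy.spatial.transform import Rotation as Ro
def save(im,n): cv2.imwrite('pics/'+n+'.png',im[:,:,::-1])
def cam(name,st=None):
    c=camera_info(name); f=240/np.tan(np.radians(c['fov_y'])/2)
    if 'R' in c: R=np.array(c['R']);t=np.array(c['t'])
    else:
        st=st or observe(); T=np.eye(4);T[:3,:3]=Ro.from_euler('xyz',st['tool_rot']).as_matrix();T[:3,3]=st['position']
        M=np.linalg.inv(T@np.array(c['tool_from_camera']));R=M[:3,:3];t=M[:3,3]
    return f,c['cx'],c['cy'],R,t
def px2z(C,uv,z):
    f,cx,cy,R,t=C; d=R.T@np.array([(uv[0]-cx)/f,(uv[1]-cy)/f,1]);o=-R.T@t
    return o+d*(z-o[2])/d[2]
def proj(C,X):
    f,cx,cy,R,t=C; p=R@np.array(X)+t; return np.array([cx+f*p[0]/p[2],cy+f*p[1]/p[2]])
E
python3 - <<'E'
from h import *
print(observe()); print(bot.tip_extent)
for n in ['scene','top','wrist']:
    save(grab_frame(n),n+'0'); c=camera_info(n); print(n,c)
E
```

```text
total 12
drwxr-xr-x  3 agent agent 4096 Dec  7 15:03 .
drwxr-xr-x 23 root  root  4096 Dec  7 15:03 ..
drwxr-xr-x  2 agent agent 4096 Dec  7 15:03 pics
{'clock': 0.0, 'qpos': array([ 1.18482198,  0.52201665, -0.03632387,  1.59998342,  0.02118528,
        1.02111287, -0.11277367]), 'qd': array([-4.12987242e-04, -2.25586575e-05,  5.39714370e-05, -2.15530516e-04,
        3.27638934e-04,  5.62493571e-04,  1.23191398e-03]), 'joint_efforts': array([ 7.56446407e-04, -9.27119207e+01,  1.97998010e+00, -3.69934916e+01,
        1.77533407e-02,  8.28406890e-03,  2.35065249e-05]), 'position': array([ 0.19396393, -0.59380423,  0.24173292]), 'tool_rot': array([-1.50876956,  1.56966047,  1.94860259]), 'force': array([0.61009639, 0.43034056, 0.33629412]), 'moment': array([ 0.01390346,  0.01445199, -0.06416399]), 'grip_width': 0.08527604179818364}
0.011
scene {'fov_y': 52.66557886152659, 'cx': 315.99289155662393, 'cy': 234.4585493681782, 'R': array([[ 0.86023935,  0.50957631,  0.01789541],
       [ 0.38893978, -0.63308343, -0.66927664],
       [-0.32971823,  0.58269834, -0.74279778]]), 't': array([-0.54183487, -0.07274063,  1.356949  ])}
top {'fov_y': 44.935706798247416, 'cx': 315.91381082934646, 'cy': 241.85830952715705, 'R': array([[-0.0123676 , -0.99987968,  0.00936294],
       [-0.98107623,  0.01032451, -0.19334641],
       [ 0.19322648, -0.01157699, -0.98108588]]), 't': array([0.05567309, 0.60249085, 1.40485516])}
wrist {'fov_y': 64.24681383011391, 'cx': 319.05480353442636, 'cy': 232.79194177973625, 'tool_from_camera': array([[ 4.84454648e-04, -3.18804112e-01,  9.47820502e-01,
        -1.31236656e-01],
       [ 9.99999518e-01,  9.64084037e-04, -1.86850209e-04,
        -3.24499851e-04],
       [-8.54210001e-04,  9.47820135e-01,  3.18804425e-01,
        -8.19323676e-02],
       [ 0.00000000e+00,  0.00000000e+00,  0.00000000e+00,
         1.00000000e+00]])}
```

View pics/scene0.png

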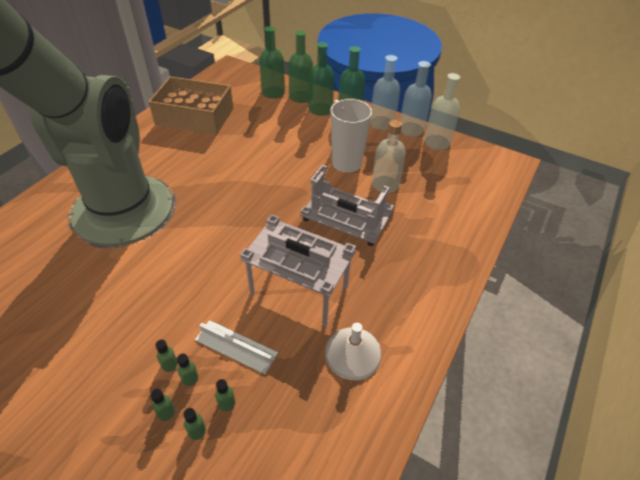

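View pics/top0.png

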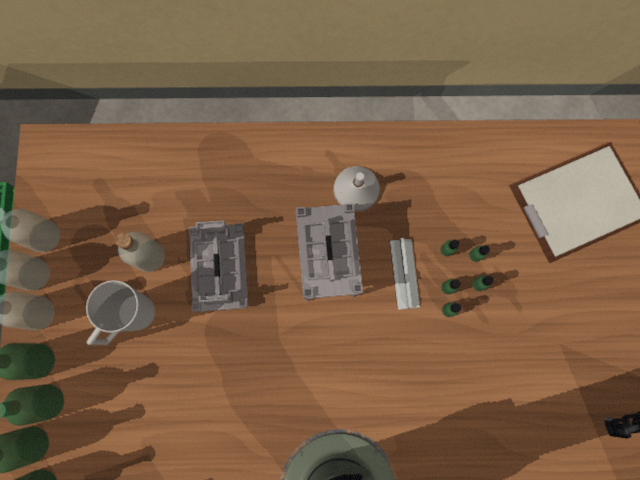

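View pics/wrist0.png

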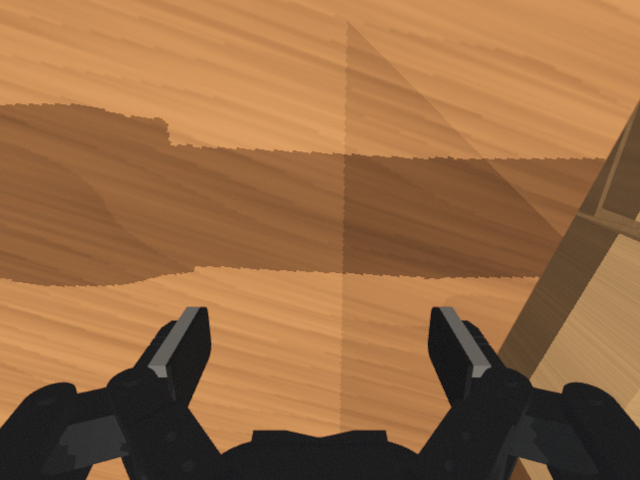

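```bash
cat >> h.py <<'E'
def tri(obs):
    A=[];b=[]
    for C,uv in obs:
        f,cx,cy,R,t=C
        x=(uv[0]-cx)/f;y=(uv[1]-cy)/f
        A+= [R[0]-x*R[2],R[1]-y*R[2]]; b+=[x*t[2]-t[0],y*t[2]-t[1]]
    A=np.array(A);b=np.array(b)
    X=np.linalg.lstsq(A,b,rcond=None)[0]
    return X
E
python3 - <<'E'
from h import *
grab_frame('scene');grab_frame('top')
CS=cam('scene');CT=cam('top')
zs={'base':0,'upper':0,'bar':0,'jug':0,'funnel':0,'bigbottle':0,'bottle1':0,'base_seat0':.117,'base_seat1':.117,'base_socket':.024,'upper_grip':.174,'base_p0':.012,'upper_p0':.128}
for n,z in zs.items():
    for c,C in (('top',CT),('scene',CS)):
        r=nets.pinpoint(c,n)
        print(n,c,[(np.round(d['location']).tolist(),round(d['p'],2),np.round(px2z(C,d['location'],z)[:2],3).tolist()) for d in r if d['p']>.3])
print(observe()['clock'])
E
```

```text
base top [([215.0, 267.0], 0.77, [0.55, 0.312])]
base scene [([350.0, 219.0], 0.75, [0.561, 0.298])]
upper top [([327.0, 262.0], 0.83, [0.562, 0.02])]
upper scene [([297.0, 292.0], 0.66, [0.568, 0.015]), ([338.0, 201.0], 0.53, [0.498, 0.344])]
bar top [([400.0, 269.0], 0.74, [0.539, -0.171]), ([357.0, 190.0], 0.72, [0.755, -0.063])]
bar scene [([237.0, 346.0], 0.58, [0.531, -0.179]), ([339.0, 200.0], 0.44, [0.498, 0.35])]
jug top [([135.0, 314.0], 0.73, [0.431, 0.511])]
jug scene [([343.0, 162.0], 0.75, [0.428, 0.505])]
funnel top [([357.0, 188.0], 0.77, [0.76, -0.063]), ([343.0, 269.0], 0.6, [0.543, -0.021])]
funnel scene [([353.0, 349.0], 0.6, [0.756, -0.053]), ([198.0, 430.0], 0.49, [0.577, -0.367])]
bigbottle top [([149.0, 255.0], 0.85, [0.584, 0.484])]
bigbottle scene [([385.0, 184.0], 0.94, [0.584, 0.479])]
bottle1 top [([480.0, 285.0], 0.81, [0.497, -0.376]), ([440.0, 250.0], 0.79, [0.59, -0.277]), ([446.0, 311.0], 0.77, [0.43, -0.285]), ([472.0, 254.0], 0.73, [0.579, -0.362]), ([445.0, 288.0], 0.66, [0.49, -0.284])]
bottle1 scene [([192.0, 379.0], 0.83, [0.498, -0.291]), ([19
[... 846 characters left out ...]
0.584, 0.336]), ([230.0, 249.0], 0.6, [0.595, 0.27]), ([230.0, 283.0], 0.59, [0.507, 0.269])]
base_p0 scene [([354.0, 225.0], 0.96, [0.589, 0.273]), ([327.0, 214.0], 0.9, [0.502, 0.272]), ([337.0, 203.0], 0.88, [0.506, 0.324]), ([364.0, 210.0], 0.77, [0.583, 0.34]), ([382.0, 196.0], 0.7, [0.602, 0.415]), ([236.0, 349.0], 0.48, [0.54, -0.19])]
upper_p0 top [([312.0, 235.0], 0.94, [0.606, 0.059]), ([342.0, 266.0], 0.82, [0.531, -0.012]), ([340.0, 233.0], 0.77, [0.61, -0.007]), ([319.0, 268.0], 0.59, [0.525, 0.044])]
upper_p0 scene [([275.0, 256.0], 0.93, [0.523, -0.003]), ([282.0, 235.0], 0.65, [0.502, 0.057]), ([319.0, 252.0], 0.61, [0.602, 0.058]), ([306.0, 268.0], 0.6, [0.599, 0.003])]
1.55
```

```bash
cat >> h.py <<'E'
def plan(target,yaw=None,st=None,down=True):
    """delta in tool frame (mm) to target TCP; yaw: world angle of tool y axis (mod pi)"""
    st=st or observe(); R=Ro.from_euler('xyz',st['tool_rot']).as_matrix()
    d=R.T@(np.array(target)-st['position'])*1000
    ty=R[:,1]; cy=np.arctan2(ty[1],ty[0])
    print('t',round(st['clock'],2),'pos',np.round(st['position'],4),'yawY %.3f'%cy,'toolx',np.round(R[:,0],3),'F',np.round(st['force'],1),'w %.4f'%st['grip_width'])
    print(' shift mm',np.round(d,1))
    if yaw is not None:
        e=(yaw-cy+np.pi/2)%np.pi-np.pi/2
        Rt=np.column_stack([[0,0,-1],[np.cos(cy+e),np.sin(cy+e),0],np.cross([0,0,-1],[np.cos(cy+e),np.sin(cy+e),0])])
        print(' rotvec',np.round(Ro.from_matrix(R.T@Rt).as_rotvec(),3), 'shift after rot',np.round(Rt.T@(np.array(target)-st['position'])*1000,1))
E
python3 - <<'E'
from h import *
plan([.50,-.32,.30],np.pi/2)
E
```

```text
t 1.55 pos [ 0.1941 -0.5941  0.2423] yawY -1.255 toolx [-0.  0. -1.] F [-0.1 -0.4  0.1] w 0.0855
 shift mm [ -57.7 -165.5 -375.9]
 rotvec [0.316 0.    0.   ] shift after rot [ -57.7 -274.1 -305.9]
```

jog_arm(commands=[[0,0,0,0.105,0,0],[0,0,0,0.105,0,0],[0,0,0,0.106,0,0],[-10,-30,-38,0,0,0],[-10,-30,-38,0,0,0],[-10,-30,-38,0,0,0],[-10,-30,-38,0,0,0],[-10,-30,-38,0,0,0],[-8,-30,-38,0,0,0],[0,-30,-38,0,0,0],[0,-30,-38,0,0,0],[0,-30,-38,0,0,0],[0,0,0,0,0,0]], gripper=110, newtons=40)

```text
clock: 2.85
position: [0.5486, -0.3213, 0.3016]
tool_rot: [3.141, 1.569, -0.019]
force: [-0.6, 0.1, -0.9]
grip_width: 0.0482
```

```bash
cat >> h.py <<'E'
def wfind(name,z,cam_='wrist',pmin=.3,tag=None,mode='pin'):
    st=observe(); im=grab_frame(cam_); C=cam(cam_,st)
    if tag: save(im,tag)
    out=[]
    for d in nets.pinpoint(cam_,name):
        if d['p']<pmin: continue
        X=px2z(C,d['location'],z); out.append(X); print(name,cam_,np.round(d['location']),round(d['p'],2),np.round(X,4))
    return out
E
python3 - <<'E'
from h import *
plan([.50,-.32,.30],np.pi/2)
wfind('bottle1',0,tag='w1')
E
```

```text
t 2.85 pos [ 0.5486 -0.3213  0.3016] yawY -1.589 toolx [ 0.001 -0.    -1.   ] F [-0.6  0.1 -0.9] w 0.0482
 shift mm [ 1.5 -0.4 48.6]
 rotvec [-0.019 -0.001 -0.   ] shift after rot [ 1.6 -1.3 48.6]
bottle1 wrist [297. 145.] 0.8 [ 0.588  -0.2968  0.    ]
bottle1 wrist [292. 224.] 0.76 [ 0.4963 -0.2874  0.    ]
bottle1 wrist [358. 156.] 0.71 [ 0.5755 -0.3647  0.    ]
bottle1 wrist [364. 222.] 0.7 [ 0.4984 -0.3727  0.    ]
bottle1 wrist [297. 272.] 0.63 [ 0.4353 -0.2912  0.    ]
```

View pics/w1.png

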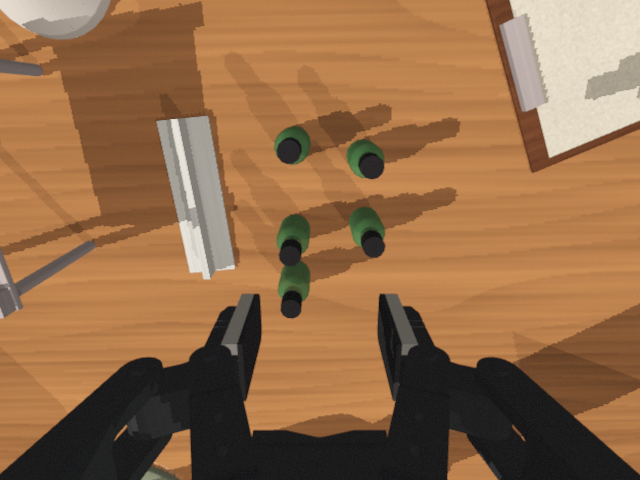

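```bash
cat >> h.py <<'E'
def caps(im,C,zc=.085,box=None):
    m=(im.max(2)<45).astype(np.uint8)
    n,l,s,c=cv2.connectedComponentsWithStats(m)
    out=[]
    for i in range(1,n):
        if 150<s[i,4]<2500 and s[i,2]<60 and s[i,3]<60:
            X=px2z(C,c[i],zc); out.append(X); print(np.round(c[i]),s[i],np.round(X,4))
    return out
E
python3 - <<'E'
from h import *
st=observe();im=grab_frame('wrist');caps(im,cam('wrist',st))
plan([.59,-.28,.078],np.pi/2)
E
```

```text
[283. 145.] [271 133  24  25 442] [ 0.5922 -0.295   0.085 ]
[365. 160.] [353 147  25  26 431] [ 0.5774 -0.3686  0.085 ]
[367. 238.] [356 225  23  27 451] [ 0.5023 -0.3718  0.085 ]
[285. 248.] [274 235  22  27 456] [ 0.4943 -0.292   0.085 ]
[286. 300.] [276 287  21  27 444] [ 0.4375 -0.2904  0.085 ]
t 3.0 pos [ 0.5433 -0.3276  0.3019] yawY -1.597 toolx [-0.001 -0.003 -1.   ] F [ 0.1 -0.6  0.2] w 0.0483
 shift mm [223.8 -49.5 -45.5]
 rotvec [-0.027  0.001 -0.003] shift after rot [223.9 -47.6 -46.7]
```

jog_arm(commands=[[0,0,0,-0.027,0,0],[40,-8,-10,0,0,0],[40,-8,-10,0,0,0],[0,0,0,0,0,0],[0,0,0,0,0,0]])

```text
clock: 3.5
position: [0.5597, -0.3186, 0.2231]
tool_rot: [1.777, 1.564, -1.368]
force: [-0.3, -0.1, 0.8]
grip_width: 0.0487
```

Run:
```python
from h import *
for k in range(2):
    st=observe();im=grab_frame('wrist');c=caps(im,cam('wrist',st))
save(im,'w2')
p=max(c,key=lambda v:v[0]);plan([p[0],p[1],.07],np.pi/2)
```

```text
[290. 168.] [273 161  27  22 172] [ 0.5991 -0.2986  0.085 ]
[380. 188.] [371 181  25  22 198] [ 0.5847 -0.3631  0.085 ]
[383. 282.] [372 274  27  23 310] [ 0.5104 -0.3686  0.085 ]
[286. 297.] [272 283  26  35 563] [ 0.4976 -0.2927  0.085 ]
[285. 358.] [273 343  25  36 575] [ 0.4407 -0.2908  0.085 ]
[290. 169.] [272 161  28  30 183] [ 0.5983 -0.2985  0.085 ]
[382. 188.] [371 180  28  23 228] [ 0.5844 -0.3644  0.085 ]
[383. 282.] [372 274  27  23 309] [ 0.5102 -0.3686  0.085 ]
[285. 298.] [272 283  27  35 579] [ 0.4972 -0.2924  0.085 ]
[285. 358.] [273 343  25  35 564] [ 0.441  -0.2908  0.085 ]
t 3.6 pos [ 0.56   -0.3184  0.2235] yawY -1.574 toolx [ 0.002 -0.007 -1.   ] F [-0.7  0.1 -0.5] w 0.0483
 shift mm [153.5 -21.1 -37.9]
 rotvec [-0.003 -0.002 -0.007] shift after rot [153.5 -19.9 -38.3]
```

View pics/w2.png

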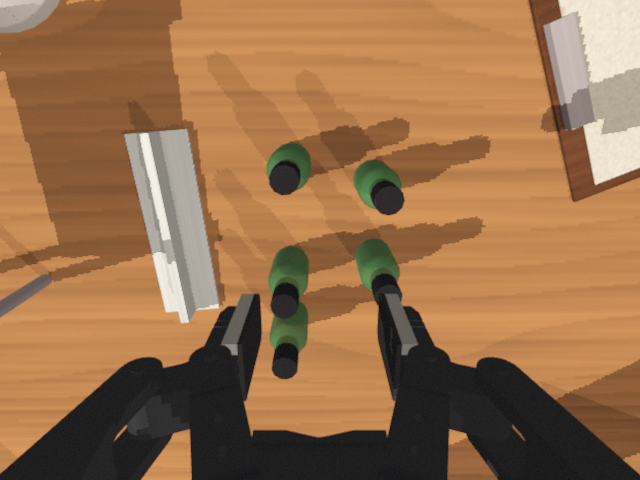

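```bash
cat >> h.py <<'E'
def caps(im,C,zc=.082,box=None,v=60):
    im=im.astype(int)
    m=((im.max(2)<v)&(im[:,:,1]-im[:,:,0]<16)).astype(np.uint8)
    m=cv2.morphologyEx(m,cv2.MORPH_CLOSE,np.ones((3,3),np.uint8))
    m=cv2.morphologyEx(m,cv2.MORPH_OPEN,np.ones((5,5),np.uint8))
    n,l,s,c=cv2.connectedComponentsWithStats(m)
    out=[]
    for i in range(1,n):
        if 150<s[i,4]<3500 and s[i,2]<75 and s[i,3]<75:
            X=px2z(C,c[i],zc); out.append(X); print(np.round(c[i]),s[i],np.round(X,4))
    return out
E
python3 - <<'E'
from h import *
im=cv2.imread('pics/w2.png')[:,:,::-1];st=observe();print(im[180,275:296],im[192,390:404])
caps(im,cam('wrist',st))
E
```

```text
[[44 42 44]
 [43 40 43]
 [46 41 44]
 [43 41 43]
 [44 43 46]
 [48 45 46]
 [46 41 42]
 [44 41 40]
 [48 43 43]
 [44 43 42]
 [45 43 42]
 [48 44 46]
 [45 41 41]
 [46 43 44]
 [45 42 43]
 [45 44 44]
 [45 44 45]
 [44 40 40]
 [45 42 45]
 [46 44 45]
 [43 41 41]] [[ 45  42  43]
 [ 46  43  45]
 [ 43  42  44]
 [ 46  43  44]
 [ 46  44  43]
 [ 42  42  43]
 [ 42  41  41]
 [ 45  44  44]
 [ 45  44  42]
 [ 45  42  40]
 [ 45  43  43]
 [ 64  48  42]
 [131  88  56]
 [187 131  79]]
[285. 177.] [270 161  30  33 800] [ 0.5926 -0.2945  0.082 ]
[387. 197.] [371 181  32  33 820] [ 0.5777 -0.3685  0.082 ]
[285. 300.] [272 283  27  35 797] [ 0.4937 -0.2918  0.082 ]
[285. 360.] [273 343  25  35 741] [ 0.4368 -0.2901  0.082 ]
```

jog_arm(commands=[[20,-10,-15,0,-0.002,-0.007],[20,-10,-14,0,0,0],[0,-3,-4,0,0,0],[0,0,0,0,0,0],[0,0,0,0,0,0]])

```text
clock: 4.1
position: [0.595, -0.2984, 0.1889]
tool_rot: [2.544, 1.562, -0.603]
force: [1.4, 1.0, 0.9]
grip_width: 0.0486
```

Run:
```python
from h import *
plan([.5926,-.2945,.072],np.pi/2)
st=observe();im=grab_frame('wrist');caps(im,cam('wrist',st))
save(im,'w3')
```

```text
t 4.1 pos [ 0.595  -0.2984  0.1889] yawY -1.576 toolx [ 0.007 -0.005 -1.   ] F [1.4 1.  0.9] w 0.0486
 shift mm [116.9  -4.5   3.2]
 rotvec [-0.005 -0.007 -0.005] shift after rot [116.9  -3.9   2.4]
[313. 240.] [ 298  220   30   40 1014] [ 0.5927 -0.2943  0.082 ]
[423. 260.] [ 405  241   37   39 1079] [ 0.5776 -0.3683  0.082 ]
[310. 365.] [ 296  345   29   41 1023] [ 0.4942 -0.2915  0.082 ]
```

View pics/w3.png

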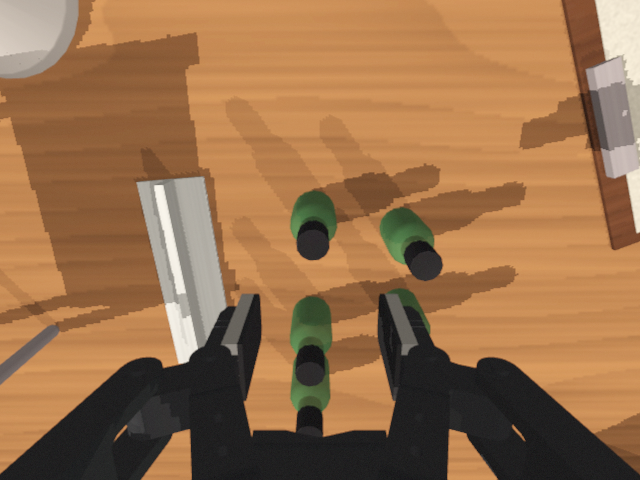

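jog_arm(commands=[[30,-2,1,0,-0.007,-0.005],[30,-2,1,0,0,0],[30,0,0,0,0,0],[15,0,0,0,0,0],[8,0,0,0,0,0],[2,0,0,0,0,0],[0,0,0,0,0,0]])

```text
clock: 4.85
position: [0.5945, -0.2992, 0.0774]
tool_rot: [2.578, 1.561, -0.573]
force: [1.4, -0.6, 0.4]
grip_width: 0.0485
```

Run:
```python
from h import *
plan([.5926,-.2945,.072],np.pi/2)
save(grab_frame('wrist'),'w4')
```

```text
t 4.85 pos [ 0.5945 -0.2992  0.0774] yawY -1.580 toolx [ 0.008 -0.005 -1.   ] F [ 1.4 -0.6  0.4] w 0.0485
 shift mm [ 5.3 -4.7  2. ]
 rotvec [-0.009 -0.008 -0.005] shift after rot [ 5.4 -4.7  1.9]
```

View pics/w4.png

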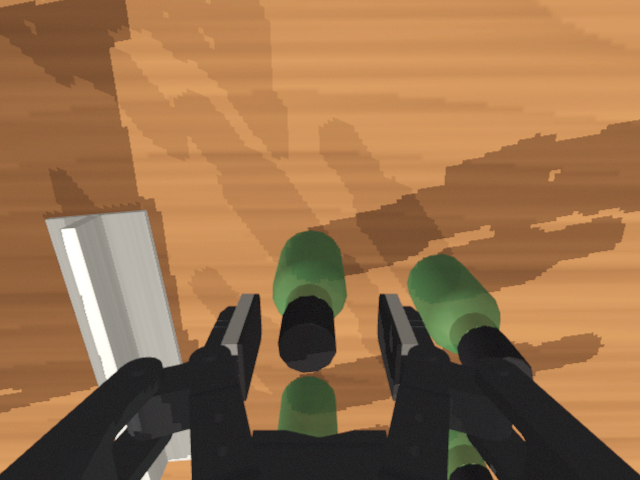

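jog_arm(commands=[[7,-7,2,0,0,0],[0,0,0,0,0,0]])

```text
clock: 5.1
position: [0.5934, -0.292, 0.0718]
tool_rot: [2.632, 1.558, -0.518]
force: [-1.0, -0.4, -0.7]
grip_width: 0.048
```

jog_arm(commands=[[0,0,0,0,0,0],[0,0,0,0,0,0],[0,0,0,0,0,0],[0,0,0,0,0,0]], gripper=255, newtons=50)

```text
clock: 5.5
position: [0.5939, -0.2919, 0.0728]
tool_rot: [2.633, 1.557, -0.518]
force: [0.4, -0.8, -1.4]
grip_width: 0.0205
```

jog_arm(commands=[[-30,0,0,0,0,0],[-40,0,0,0,0,0],[-45,0,0,0,0,0],[-45,-20,3,0,0,0],[-40,-45,3,0,0,0],[-20,-48,4,0,0,0],[0,-48,4,0,0,0],[0,-48,4,0,0,0],[0,-48,4,0,0,0],[0,-48,4,0,0,0],[0,-48,4,0,0,0],[0,-48,4,0,0,0],[0,-48,4,0,0,0],[0,-48,4,0,0,0],[0,-48,0,0,0,0],[0,-35,0,0,0,0],[0,0,0,0,0,0],[0,0,0,0,0,0]])

```text
clock: 7.3
position: [0.5524, 0.3022, 0.2902]
tool_rot: [2.778, 1.557, -0.377]
force: [0.1, -1.6, -1.5]
grip_width: 0.0201
```

Run:
```python
from h import *
plan([.55,.305,.3],np.pi/2)
st=wfind('base',0,tag='w5')
wfind('base_seat0',.117);wfind('base_p0',.024);wfind('base_socket',.024)
plan([.55,.305,.3],np.pi/2)
```

```text
t 7.3 pos [0.5524 0.3022 0.2902] yawY -1.585 toolx [ 0.013 -0.005 -1.   ] F [ 0.1 -1.6 -1.5] w 0.0201
 shift mm [-9.9 -2.7  2.4]
 rotvec [-0.014 -0.013 -0.005] shift after rot [-9.8 -2.8  2.4]
base wrist [318. 185.] 0.84 [0.5524 0.3021 0.    ]
base_seat0 wrist [312. 105.] 0.92 [0.6364 0.3049 0.117 ]
base_seat0 wrist [320. 262.] 0.45 [0.5081 0.3004 0.117 ]
base_p0 wrist [352. 225.] 0.89 [0.5132 0.264  0.024 ]
base_p0 wrist [346. 151.] 0.75 [0.5929 0.2712 0.024 ]
base_p0 wrist [287. 152.] 0.68 [0.5922 0.3319 0.024 ]
base_p0 wrist [294. 231.] 0.56 [0.5071 0.3282 0.024 ]
base_socket wrist [252. 103.] 0.65 [0.6407 0.3644 0.024 ]
t 7.7 pos [0.5529 0.3011 0.2907] yawY -1.587 toolx [ 0.014 -0.005 -1.   ] F [ 0.1  0.1 -0.6] w 0.0205
 shift mm [-9.4 -3.9  2.9]
 rotvec [-0.016 -0.014 -0.005] shift after rot [-9.3 -3.9  2.9]
```

View pics/w5.png

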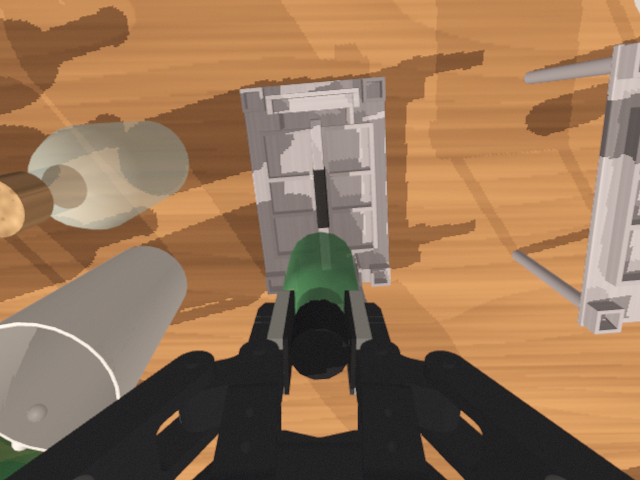

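Run:
```python
import cv2
im=cv2.imread('pics/w5.png')
c=im[65:305,225:405]; cv2.imwrite('pics/w5c.png',cv2.resize(c,None,fx=2.5,fy=2.5,interpolation=cv2.INTER_CUBIC))
```

```text
(no output)
```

View pics/w5c.png

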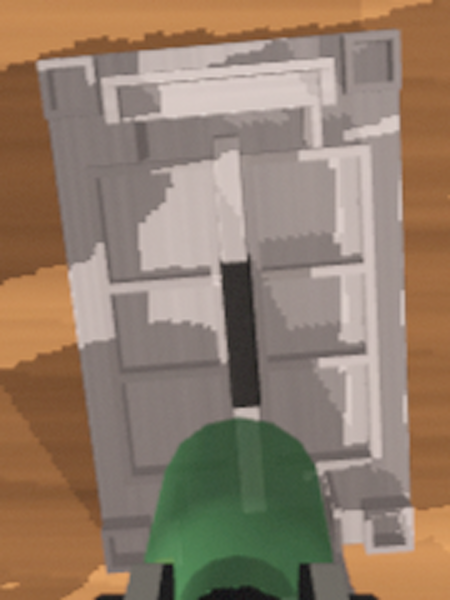

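Run:
```python
from h import *
st=observe(); st=dict(st); C=cam('wrist',st)
f=lambda x,y,z:px2z(C,(225+x/2.5,65+y/2.5),z)
for n,x,y,z in [('TL',38,62,.038),('TR',400,32,.038),('BR',412,550,.038),('deckBL',107,572,.024),('pk TL: far wall top',100,165,.036),
 ('lip outer L',105,78,.127),('lip outer R',333,60,.127),('rail end far',227,140,.058),('sleeve far',235,262,.058),('sleeve near',245,407,.058)]:
    print(n,np.round(f(x,y,z),4))
```

```text
TL [0.6522 0.3732 0.038 ]
TR [0.6607 0.2369 0.038 ]
BR [0.4473 0.2235 0.038 ]
deckBL [0.4318 0.3613 0.024 ]
pk TL: far wall top [0.6142 0.3523 0.036 ]
lip outer L [0.6431 0.3372 0.127 ]
lip outer R [0.647  0.2708 0.127 ]
rail end far [0.6234 0.3023 0.058 ]
sleeve far [0.5787 0.3    0.058 ]
sleeve near [0.5209 0.2969 0.058 ]
```

Run:
```python
from h import *
C=cam('wrist')
f=lambda x,y,z:px2z(C,(225+x/2.5,65+y/2.5),z)
c=np.array([.5498,.2984]);y=.06
Ri=np.array([[np.cos(y),np.sin(y)],[-np.sin(y),np.cos(y)]])
for n,x,yy,z in [('R upper inner floor TLfar wall base?',245,160,.024),('R up near wall top far edge',300,268,.036),('R2 near-gap wall top',310,358,.036),('outer wall top outer up',370,148,.036),('outer wall bottom near',380,460,.036),('L near wall',160,285,.036),('L2 far wall',160,373,.036),('L2 near wall',160,470,.036),('L1 far',140,165,.036)]:
    print(n,np.round(Ri@(f(x,yy,z)[:2]-c)*1000,1), np.round(Ri@(f(x,yy,.024)[:2]-c)*1000,1))
```

```text
R upper inner floor TLfar wall base? [64.6 -7. ] [64.6 -7. ]
R up near wall top far edge [ 21.3 -26. ] [ 19.4 -26.7]
R2 near-gap wall top [-16.5 -28.1] [-19.6 -28.9]
outer wall top outer up [ 66.  -55.8] [ 65.4 -57.4]
outer wall bottom near [-64. -56.] [-68.6 -57.6]
L near wall [18.7 31.2] [16.7 32.2]
L2 far wall [-18.1  34.8] [-21.3  36. ]
L2 near wall [-61.3  39.1] [-65.8  40.4]
L1 far [66.3 34.3] [65.8 35.4]
```

```bash
cat >> h.py <<'E'
BC=np.array([.5498,.2984]);BY=.06
def b2w(x,y,c=BC,a=BY):
    return c+np.array([x*np.cos(a)-y*np.sin(a),x*np.sin(a)+y*np.cos(a)])
E
python3 - <<'E'
from h import *
for s in [(42,32),(42,-32),(-42,32),(-42,-32)]: print(s,np.round(b2w(s[0]/1e3,s[1]/1e3),4))
p=b2w(.042,.032); plan([p[0]+.001,p[1],.2],BY+np.pi/2)
E
```

```text
(42, 32) [0.5898 0.3329]
(42, -32) [0.5936 0.269 ]
(-42, 32) [0.506  0.3278]
(-42, -32) [0.5098 0.2639]
t 7.7 pos [0.5529 0.3011 0.2907] yawY -1.587 toolx [ 0.014 -0.005 -1.   ] F [ 0.1  0.1 -0.6] w 0.0205
 shift mm [ 91.  -32.8 -36.1]
 rotvec [-0.076 -0.014 -0.005] shift after rot [ 90.7 -29.5 -39.7]
```

jog_arm(commands=[[0,0,0,-0.076,-0.014,-0.005],[0,-15,-20,0,0,0],[20,-16,-21,0,0,0],[40,0,0,0,0,0],[30,0,0,0,0,0],[0,0,0,0,0,0],[0,0,0,0,0,0]])

```text
clock: 8.4
position: [0.5955, 0.3332, 0.2007]
tool_rot: [-2.739, 1.568, 0.462]
force: [0.4, 0.1, -0.4]
grip_width: 0.0208
```

Run:
```python
from h import *
p=b2w(.042,.032); plan([p[0]+.001,p[1],.098],BY+np.pi/2)
save(grab_frame('wrist'),'w6')
```

```text
t 8.4 pos [0.5955 0.3332 0.2007] yawY -1.512 toolx [ 0.003  0.001 -1.   ] F [ 0.4  0.1 -0.4] w 0.0208
 shift mm [102.7   0.2   5. ]
 rotvec [-0.001 -0.003  0.001] shift after rot [1.027e+02 1.000e-01 4.700e+00]
```

View pics/w6.png

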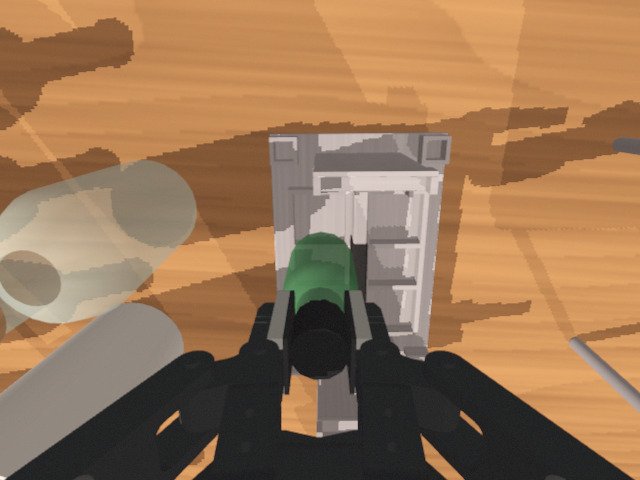

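jog_arm(commands=[[30,0,4,0,-0.003,0],[30,0,1,0,0,0],[25,0,0,0,0,0],[12,0,0,0,0,0],[0,0,0,0,0,0]])

```text
clock: 8.95
position: [0.5952, 0.3348, 0.1115]
tool_rot: [-2.595, 1.557, 0.604]
force: [-0.5, -0.5, -0.3]
grip_width: 0.0204
```

Run:
```python
from h import *
p=b2w(.042,.032); plan([p[0]+.001,p[1],.097],BY+np.pi/2)
save(grab_frame('wrist'),'w7')
```

```text
t 8.95 pos [0.5952 0.3348 0.1115] yawY -1.514 toolx [ 0.012  0.008 -1.   ] F [-0.5 -0.5 -0.3] w 0.0204
 shift mm [14.4  1.8  4.6]
 rotvec [-0.003 -0.012  0.007] shift after rot [14.5  1.7  4.5]
```

View pics/w7.png

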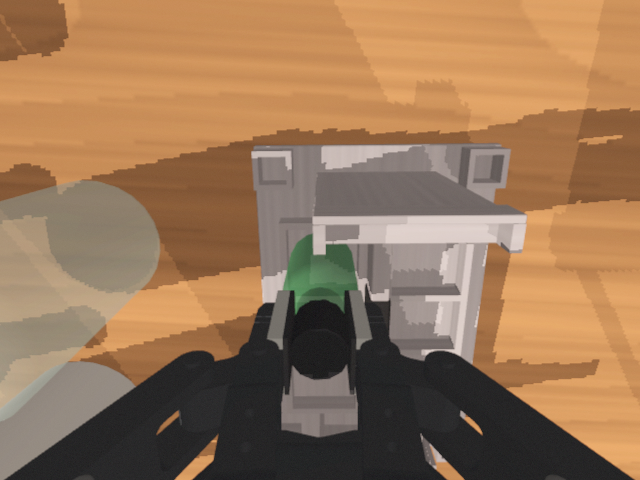

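jog_arm(commands=[[0,2,6,0,-0.012,0.007],[6,0,0,0,0,0],[0,0,0,0,0,0]])

```text
clock: 9.3
position: [0.5908, 0.3334, 0.1102]
tool_rot: [-2.612, 1.566, 0.586]
force: [-0.7, -0.2, -1.7]
grip_width: 0.0207
```

Run:
```python
from h import *
p=b2w(.042,.032); plan([p[0]+.001,p[1],.097],BY+np.pi/2)
```

```text
t 9.3 pos [0.5908 0.3334 0.1102] yawY -1.514 toolx [ 0.004  0.003 -1.   ] F [-0.7 -0.2 -1.7] w 0.0207
 shift mm [13.2  0.6  0.1]
 rotvec [-0.003 -0.005  0.003] shift after rot [13.2  0.6  0. ]
```

jog_arm(commands=[[8,0,0,0,-0.003,0],[8,0,0,0,0,0],[0,0,0,0,0,0]])

```text
clock: 9.6
position: [0.5924, 0.3334, 0.0953]
tool_rot: [-2.536, 1.565, 0.662]
force: [-0.9, -2.3, 7.4]
grip_width: 0.0205
```

jog_arm(commands=[[0,0,0,0,0,0],[0,0,0,0,0,0],[0,0,0,0,0,0]], gripper=110)

```text
clock: 9.9
position: [0.5923, 0.3332, 0.094]
tool_rot: [-2.511, 1.566, 0.687]
force: [-0.5, -0.4, -0.1]
grip_width: 0.0489
```

jog_arm(commands=[[-20,0,0,0,0,0],[-40,0,0,0,0,0],[-45,0,0,0,0,0],[-45,0,0,0,0,0],[-45,0,0,0,0,0],[0,0,0,0,0,0]])

```text
clock: 10.5
position: [0.5905, 0.3326, 0.2934]
tool_rot: [-1.331, 1.569, 1.868]
force: [0.4, 0.6, -0.6]
grip_width: 0.0489
```

Run:
```python
from h import *
save(grab_frame('wrist'),'w8')
plan([.5777,-.3685,.2],np.pi/2)
```

```text
t 10.55 pos [0.5897 0.3321 0.2904] yawY -1.514 toolx [-0.003 -0.    -1.   ] F [-0.4 -0.7 -0.9] w 0.0484
 shift mm [ 90.7 698.7  51.7]
 rotvec [ 0.057  0.003 -0.   ] shift after rot [ 90.4 700.6  12. ]
```

View pics/w8.png

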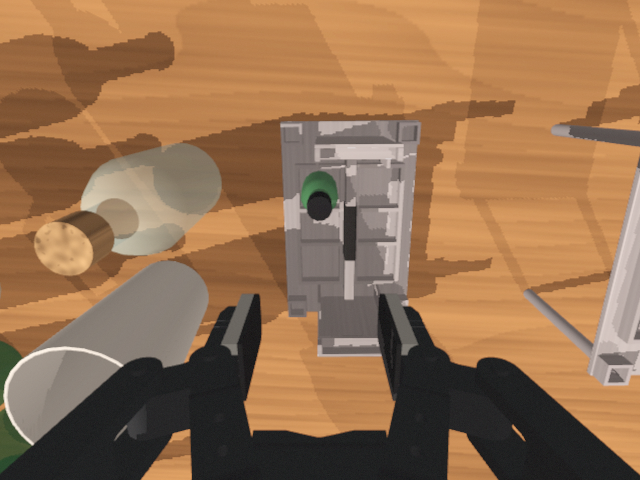

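jog_arm(commands=[[0,30,3,0,0.003,0],[0,46,3,0,0,0],[0,46,3,0,0,0],[0,46,3,0,0,0],[0,46,3,0,0,0],[0,46,3,0,0,0],[0,46,3,0,0,0],[0,46,3,0,0,0],[0,46,3,0,0,0],[0,46,3,0,0,0],[0,46,3,0,0,0],[0,46,3,0,0,0],[0,46,4,0,0,0],[20,46,4,0,0,0],[40,46,4,0,0,0],[30,15,3,0,0,0],[0,0,0,0,0,0]])

```text
clock: 12.25
position: [0.5695, -0.3722, 0.1855]
tool_rot: [-0.108, 1.549, 3.095]
force: [-0.3, 0.5, -0.0]
grip_width: 0.0484
```

Run:
```python
from h import *
st=observe();im=grab_frame('wrist');caps(im,cam('wrist',st))
plan([.5777,-.3685,.072],BY+np.pi/2)
```

```text
[316. 222.] [ 300  202   33   40 1089] [ 0.5774 -0.369   0.082 ]
[314. 323.] [ 300  303   30   41 1038] [ 0.5019 -0.3725  0.082 ]
t 12.3 pos [ 0.5706 -0.3714  0.1876] yawY -1.508 toolx [-0.02  0.   -1.  ] F [-1.   0.6 -0. ] w 0.0488
 shift mm [115.4  -2.3  -9.6]
 rotvec [0.003 0.02  0.002] shift after rot [115.6  -2.5  -7.3]
```

jog_arm(commands=[[10,-3,-8,0,0.02,0.002],[30,0,0,0,0,0],[30,0,0,0,0,0],[20,0,0,0,0,0],[0,0,0,0,0,0]])

```text
clock: 12.8
position: [0.5837, -0.362, 0.1002]
tool_rot: [3.009, 1.563, -0.064]
force: [-0.1, 0.3, 0.9]
grip_width: 0.0487
```

Run:
```python
from h import *
plan([.5775,-.3688,.072],BY+np.pi/2)
```

```text
t 12.8 pos [ 0.5837 -0.362   0.1002] yawY -1.502 toolx [ 0.008 -0.001 -1.   ] F [-0.1  0.3  0.9] w 0.0487
 shift mm [28.1  6.4  6.8]
 rotvec [ 0.009 -0.008 -0.001] shift after rot [28.2  6.5  6.6]
```

jog_arm(commands=[[5,6,6,0,-0.008,0],[12,1,1,0,0,0],[12,0,0,0,0,0],[0,0,0,0,0,0]])

```text
clock: 13.2
position: [0.5792, -0.3692, 0.0736]
tool_rot: [2.396, 1.566, -0.675]
force: [0.5, -0.3, -0.1]
grip_width: 0.0485
```

Run:
```python
from h import *
plan([.5775,-.3688,.072],BY+np.pi/2)
```

```text
t 13.2 pos [ 0.5792 -0.3692  0.0736] yawY -1.500 toolx [ 0.004 -0.003 -1.   ] F [ 0.5 -0.3 -0.1] w 0.0485
 shift mm [ 1.6 -0.6  1.7]
 rotvec [ 0.01  -0.004 -0.003] shift after rot [ 1.6 -0.5  1.7]
```

jog_arm(commands=[[0,0,0,0,0,0],[0,0,0,0,0,0],[0,0,0,0,0,0],[0,0,0,0,0,0]], gripper=255)

```text
clock: 13.6
position: [0.5797, -0.3694, 0.0746]
tool_rot: [2.453, 1.565, -0.618]
force: [-1.5, 0.1, -1.7]
grip_width: 0.0207
```

jog_arm(commands=[[-30,0,0,0,0,0],[-45,0,0,0,0,0],[-45,0,0,0,0,0],[-45,-20,-2,0,0,0],[-35,-46,-4,0,0,0],[0,-46,-4,0,0,0],[0,-46,-4,0,0,0],[0,-46,-4,0,0,0],[0,-46,-4,0,0,0],[0,-46,-5,0,0,0],[0,-46,-5,0,0,0],[0,-46,-5,0,0,0],[0,-46,-5,0,0,0],[0,-46,-5,0,0,0],[0,-46,-5,0,0,0],[0,-46,-5,0,0,0],[0,-46,-5,0,0,0],[0,-36,-3,0,0,0],[0,0,0,0,0,0],[0,0,0,0,0,0]])

```text
clock: 15.6
position: [0.5965, 0.3079, 0.2781]
tool_rot: [2.795, 1.56, -0.28]
force: [0.5, -0.7, -1.9]
grip_width: 0.0205
```

Run:
```python
from h import *
p=b2w(.042,-.032);plan([p[0]+.0017,p[1],.111],BY+np.pi/2)
```

```text
t 15.6 pos [0.5965 0.3079 0.2781] yawY -1.504 toolx [ 0.01  -0.003 -1.   ] F [ 0.5 -0.7 -1.9] w 0.0205
 shift mm [167.2  38.2   5.4]
 rotvec [ 0.007 -0.01  -0.004] shift after rot [167.1  38.8   3.5]
```

jog_arm(commands=[[0,20,2,0.007,-0.01,-0.004],[30,19,2,0,0,0],[40,0,0,0,0,0],[40,0,0,0,0,0],[20,0,0,0,0,0],[0,0,0,0,0,0],[0,0,0,0,0,0]])

```text
clock: 16.3
position: [0.5971, 0.261, 0.1472]
tool_rot: [-3.126, 1.567, 0.069]
force: [0.2, -0.4, -0.7]
grip_width: 0.02
```

Run:
```python
from h import *
p=b2w(.042,-.032);plan([p[0]+.0017,p[1],.111],BY+np.pi/2)
```

```text
t 16.3 pos [0.5971 0.261  0.1472] yawY -1.518 toolx [ 0.004  0.    -1.   ] F [ 0.2 -0.4 -0.7] w 0.0200
 shift mm [36.2 -8.   1.5]
 rotvec [-0.007 -0.004  0.   ] shift after rot [36.2 -8.1  1.3]
```

jog_arm(commands=[[0,-8,2,-0.007,-0.004,0],[16,0,0,0,0,0],[16,0,0,0,0,0],[0,0,0,0,0,0]])

```text
clock: 16.7
position: [0.5962, 0.2702, 0.117]
tool_rot: [-2.71, 1.565, 0.492]
force: [-0.2, -0.2, -2.3]
grip_width: 0.0208
```

Run:
```python
from h import *
p=b2w(.042,-.032);plan([p[0]+.0017,p[1],.111],BY+np.pi/2)
save(grab_frame('wrist'),'w9')
```

```text
t 16.7 pos [0.5962 0.2702 0.117 ] yawY -1.511 toolx [ 0.005  0.003 -1.   ] F [-0.2 -0.2 -2.3] w 0.0208
 shift mm [6.  1.2 1. ]
 rotvec [ 0.    -0.005  0.002] shift after rot [6.  1.2 1. ]
```

View pics/w9.png

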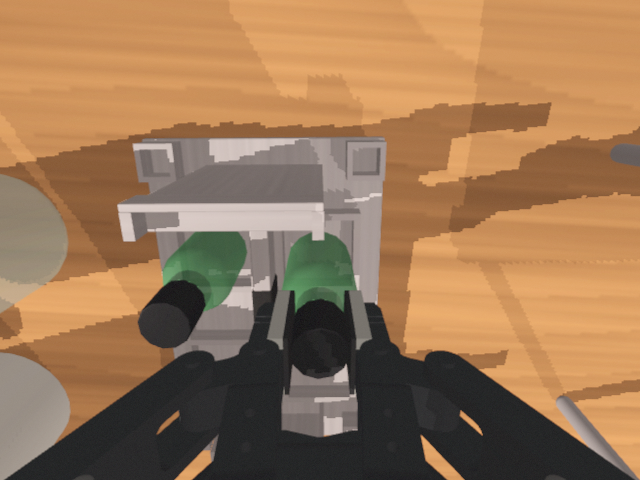

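jog_arm(commands=[[8,1,1,0,-0.004,0],[8,0,0,0,0,0],[6,0,0,0,0,0],[0,0,0,0,0,0]])

```text
clock: 17.15
position: [0.5975, 0.2704, 0.0965]
tool_rot: [-2.44, 1.563, 0.762]
force: [-0.2, -0.3, 0.0]
grip_width: 0.0206
```

jog_arm(commands=[[5,0,0,0,0,0],[0,0,0,0,0,0]])

```text
clock: 17.35
position: [0.6, 0.2708, 0.094]
tool_rot: [-2.632, 1.558, 0.568]
force: [-0.7, -0.6, -2.3]
grip_width: 0.0204
```

Run:
```python
from h import *
p=b2w(.042,-.032);plan([p[0]+.0017,p[1],.0986],BY+np.pi/2)
save(grab_frame('wrist'),'w10')
save(grab_frame('scene')[130:280,260:460],'s10')
```

```text
t 17.35 pos [0.6    0.2708 0.094 ] yawY -1.512 toolx [ 0.011  0.007 -1.   ] F [-0.7 -0.6 -2.3] w 0.0204
 shift mm [-4.7  1.5  4.7]
 rotvec [-0.001 -0.011  0.006] shift after rot [-4.6  1.6  4.7]
```

View pics/w10.png

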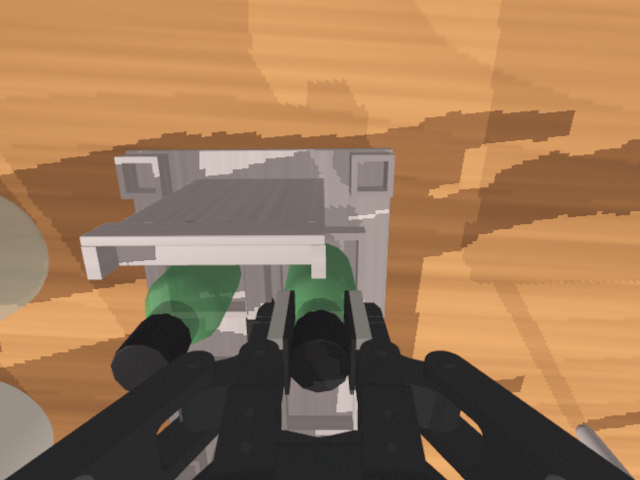

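View pics/s10.png

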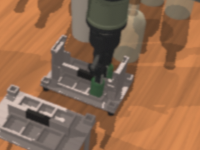

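jog_arm(commands=[[-3,1,5,0,-0.011,0.006],[0,0,0,0,0,0]])

```text
clock: 17.65
position: [0.5949, 0.2693, 0.0965]
tool_rot: [0.591, 1.571, -2.491]
force: [3.6, 0.7, 1.1]
grip_width: 0.0203
```

jog_arm(commands=[[0,0,0,0,0,0],[0,0,0,0,0,0],[0,0,0,0,0,0]], gripper=110)

```text
clock: 17.95
position: [0.594, 0.2692, 0.0961]
tool_rot: [0.286, 1.569, -2.796]
force: [-0.4, -0.3, -0.4]
grip_width: 0.0482
```

jog_arm(commands=[[-20,0,0,0,0,0],[-40,0,0,0,0,0],[-45,0,0,0,0,0],[-45,0,0,0,0,0],[-45,0,0,0,0,0],[0,0,0,0,0,0]])

```text
clock: 18.55
position: [0.5924, 0.2693, 0.2965]
tool_rot: [0.233, 1.562, -2.848]
force: [0.6, 0.8, -0.4]
grip_width: 0.0481
```

Run:
```python
from h import *
save(grab_frame('wrist'),'w11')
plan([.503,-.372,.2],BY+np.pi/2)
```

```text
t 18.6 pos [0.5916 0.2688 0.2936] yawY -1.510 toolx [-0.011 -0.004 -1.   ] F [ 0.2  0.2 -0.6] w 0.0486
 shift mm [ 97.3 633.9 126.1]
 rotvec [ 0.     0.011 -0.004] shift after rot [ 93.6 634.3 126.9]
```

View pics/w11.png

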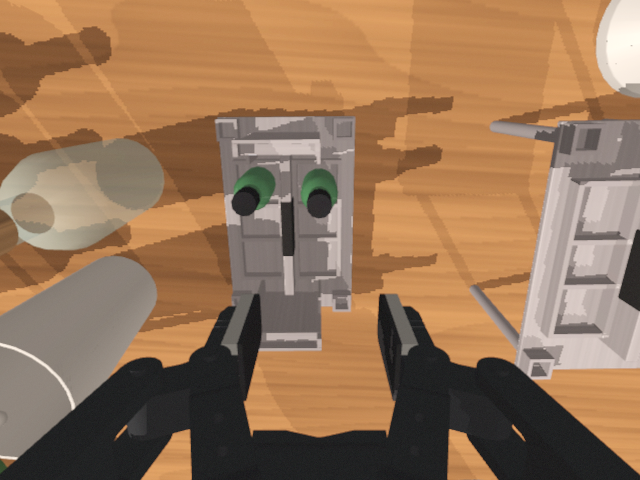

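jog_arm(commands=[[0,30,6,0,0.011,-0.004],[0,46,9,0,0,0],[0,46,9,0,0,0],[0,46,9,0,0,0],[0,46,9,0,0,0],[0,46,9,0,0,0],[0,46,9,0,0,0],[0,46,9,0,0,0],[0,46,9,0,0,0],[0,46,9,0,0,0],[0,46,9,0,0,0],[0,46,9,0,0,0],[20,46,9,0,0,0],[40,40,9,0,0,0],[30,6,3,0,0,0],[0,0,0,0,0,0],[0,0,0,0,0,0]])

```text
clock: 20.3
position: [0.4917, -0.3785, 0.1926]
tool_rot: [-0.282, 1.548, 2.924]
force: [-0.2, 0.6, 0.9]
grip_width: 0.0489
```

Run:
```python
from h import *
st=observe();im=grab_frame('wrist');caps(im,cam('wrist',st))
plan([.5022,-.3722,.072],BY+np.pi/2)
```

```text
[313. 217.] [ 297  197   32   39 1023] [ 0.5008 -0.3726  0.082 ]
[191. 220.] [ 171  201   40   39 1149] [ 0.493  -0.2922  0.082 ]
[192. 296.] [ 174  277   37   39 1058] [ 0.4358 -0.2908  0.082 ]
t 20.35 pos [ 0.4918 -0.3781  0.1926] yawY -1.506 toolx [-0.022  0.005 -1.   ] F [ 0.3  0.7 -0.3] w 0.0486
 shift mm [120.4  -4.4 -13.4]
 rotvec [0.005 0.022 0.006] shift after rot [120.6  -5.2 -10.8]
```

jog_arm(commands=[[20,-5,-10,0.005,0.022,0.006],[30,0,0,0,0,0],[30,0,0,0,0,0],[20,0,0,0,0,0],[0,0,0,0,0,0],[0,0,0,0,0,0]])

```text
clock: 20.95
position: [0.5097, -0.3676, 0.1]
tool_rot: [2.763, 1.557, -0.31]
force: [0.6, -0.6, 0.7]
grip_width: 0.0485
```

Run:
```python
from h import *
plan([.5020,-.3722,.072],BY+np.pi/2)
```

```text
t 20.95 pos [ 0.5097 -0.3676  0.1   ] yawY -1.502 toolx [ 0.013 -0.004 -1.   ] F [ 0.6 -0.6  0.7] w 0.0485
 shift mm [27.9  3.9  8.4]
 rotvec [ 0.009 -0.013 -0.005] shift after rot [28.   4.1  8. ]
```

jog_arm(commands=[[5,4,8,0.009,-0.013,-0.005],[12,0,1,0,0,0],[12,0,0,0,0,0],[0,0,0,0,0,0]])

```text
clock: 21.35
position: [0.5023, -0.3732, 0.073]
tool_rot: [2.42, 1.566, -0.663]
force: [-0.9, 1.1, 0.2]
grip_width: 0.0484
```

Run:
```python
from h import *
plan([.5020,-.3722,.072],BY+np.pi/2)
```

```text
t 21.35 pos [ 0.5023 -0.3732  0.073 ] yawY -1.512 toolx [ 0.003 -0.003 -1.   ] F [-0.9  1.1  0.2] w 0.0484
 shift mm [ 1.  -1.1  0.2]
 rotvec [-0.001 -0.003 -0.003] shift after rot [ 1.  -1.1  0.2]
```

jog_arm(commands=[[0,0,0,0,0,0],[0,0,0,0,0,0],[0,0,0,0,0,0],[0,0,0,0,0,0]], gripper=255)

```text
clock: 21.75
position: [0.5023, -0.3733, 0.073]
tool_rot: [2.44, 1.567, -0.642]
force: [0.2, -0.2, -1.9]
grip_width: 0.0203
```

jog_arm(commands=[[-30,0,0,0,0,0],[-45,0,0,0,0,0],[-45,0,0,0,0,0],[-45,-20,-2,0,0,0],[-35,-46,-3,0,0,0],[0,-46,-3,0,0,0],[0,-46,-3,0,0,0],[0,-46,-3,0,0,0],[0,-46,-3,0,0,0],[0,-46,-3,0,0,0],[0,-46,-3,0,0,0],[0,-46,-3,0,0,0],[0,-46,-3,0,0,0],[0,-46,-3,0,0,0],[0,-46,-3,0,0,0],[0,-46,-3,0,0,0],[0,-46,-3,0,0,0],[0,-44,-3,0,0,0],[0,-20,0,0,0,0],[0,0,0,0,0,0]])

```text
clock: 23.75
position: [0.5035, 0.3313, 0.2774]
tool_rot: [2.962, 1.56, -0.124]
force: [-0.1, -0.8, -1.6]
grip_width: 0.0207
```

Run:
```python
from h import *
p=b2w(-.042,.032);plan([p[0]+.0003,p[1],.111],BY+np.pi/2)
```

```text
t 23.75 pos [0.5035 0.3313 0.2774] yawY -1.515 toolx [ 0.011 -0.001 -1.   ] F [-0.1 -0.8 -1.6] w 0.0207
 shift mm [166.4   3.3  -0.8]
 rotvec [-0.004 -0.011 -0.002] shift after rot [166.4   3.6  -2.6]
```

jog_arm(commands=[[0,2,-2,-0.004,-0.011,-0.002],[40,0,0,0,0,0],[40,0,0,0,-0.003,0],[40,0,0,0,-0.003,0],[10,0,0,0,0,0],[0,0,0,0,0,0],[0,0,0,0,0,0]])

```text
clock: 24.45
position: [0.5099, 0.3226, 0.1477]
tool_rot: [-0.026, 1.567, -3.114]
force: [-0.1, 0.6, 0.2]
grip_width: 0.0202
```

Run:
```python
from h import *
p=b2w(-.042,.032);plan([p[0]+.0003,p[1],.111],BY+np.pi/2)
```

```text
t 24.45 pos [0.5099 0.3226 0.1477] yawY -1.517 toolx [-0.003 -0.    -1.   ] F [-0.1  0.6  0.2] w 0.0202
 shift mm [36.7 -5.4  3.3]
 rotvec [-0.007  0.003  0.   ] shift after rot [36.7 -5.5  3.4]
```

jog_arm(commands=[[0,-5,4,-0.006,0.003,0],[16,0,0,0,0,0],[16,0,0,0,0,0],[0,0,0,0,0,0],[0,0,0,0,0,0]])

```text
clock: 24.95
position: [0.5076, 0.3295, 0.1195]
tool_rot: [-2.592, 1.562, 0.61]
force: [0.2, 0.2, -0.5]
grip_width: 0.0206
```

Run:
```python
from h import *
p=b2w(-.042,.032);plan([p[0]+.0003,p[1],.111],BY+np.pi/2)
save(grab_frame('wrist'),'w12')
```

```text
t 24.95 pos [0.5076 0.3295 0.1195] yawY -1.511 toolx [ 0.007  0.005 -1.   ] F [ 0.2  0.2 -0.5] w 0.0206
 shift mm [8.5 1.6 1.5]
 rotvec [ 0.    -0.007  0.004] shift after rot [8.5 1.6 1.4]
```

View pics/w12.png

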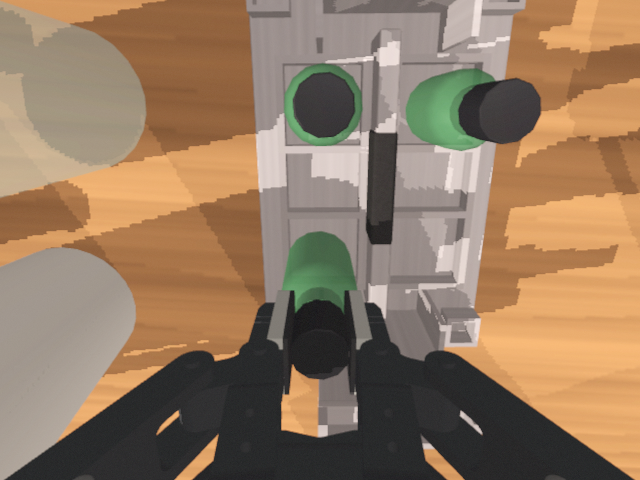

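jog_arm(commands=[[8,1,3,0,-0.007,0.004],[10,0,1,0,0,0],[6,0,1,0,0,0],[0,0,0,0,0,0]])

```text
clock: 25.4
position: [0.5042, 0.3296, 0.0958]
tool_rot: [-2.516, 1.565, 0.685]
force: [0.2, -0.2, 4.1]
grip_width: 0.0203
```

Run:
```python
from h import *
p=b2w(-.042,.032);plan([p[0]+.0003,p[1],.097],BY+np.pi/2)
```

```text
t 25.4 pos [0.5042 0.3296 0.0958] yawY -1.511 toolx [ 0.005  0.004 -1.   ] F [ 0.2 -0.2  4.1] w 0.0203
 shift mm [-1.2  1.9 -1.9]
 rotvec [-0.    -0.005  0.003] shift after rot [-1.2  1.9 -1.9]
```

Seated with slight contact; release and go for bottle B.

jog_arm(commands=[[0,0,0,0,0,0],[0,0,0,0,0,0],[0,0,0,0,0,0]], gripper=110)

```text
clock: 25.7
position: [0.5037, 0.3294, 0.0948]
tool_rot: [-2.482, 1.566, 0.719]
force: [-0.5, -0.0, 1.0]
grip_width: 0.0484
```

jog_arm(commands=[[-20,0,0,0,0,0],[-40,0,0,0,0,0],[-45,0,0,0,0,0],[-45,0,0,0,0,0],[-40,0,0,0,0,0],[0,0,0,0,0,0]])

```text
clock: 26.3
position: [0.5018, 0.3282, 0.2904]
tool_rot: [-1.121, 1.57, 2.081]
force: [0.2, -0.5, -0.5]
grip_width: 0.0488
```

Run:
```python
from h import *
save(grab_frame('wrist'),'w13')
plan([.4935,-.292,.2],BY+np.pi/2)
```

```text
t 26.35 pos [0.5012 0.3276 0.288 ] yawY -1.510 toolx [-0.003 -0.001 -1.   ] F [-0.1 -0.7  0.2] w 0.0485
 shift mm [ 88.6 617.9  44.9]
 rotvec [ 0.     0.003 -0.001] shift after rot [ 88.  618.   44.8]
```

View pics/w13.png

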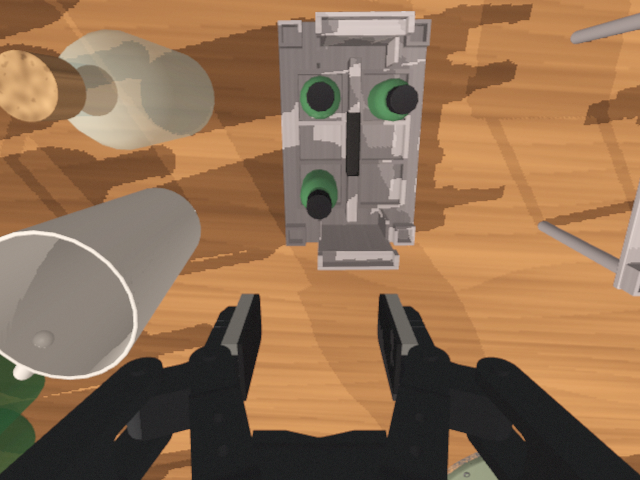

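jog_arm(commands=[[0,30,2,0,0.003,0],[0,46,3,0,0,0],[0,46,3,0,0,0],[0,46,3,0,0,0],[0,46,3,0,0,0],[0,46,3,0,0,0],[0,46,3,0,0,0],[0,46,3,0,0,0],[0,46,3,0,0,0],[0,46,3,0,0,0],[0,46,3,0,0,0],[0,46,3,0,0,0],[20,46,3,0,0,0],[40,20,1,0,0,0],[30,0,0,0,0,0],[0,0,0,0,0,0],[0,0,0,0,0,0]])

```text
clock: 28.05
position: [0.4879, -0.2983, 0.1815]
tool_rot: [-0.001, 1.55, -3.081]
force: [0.9, -0.3, 0.1]
grip_width: 0.0486
```

Run:
```python
from h import *
st=observe();im=grab_frame('wrist');caps(im,cam('wrist',st)); save(im,'w14')
plan([.4935,-.292,.1],BY+np.pi/2)
```

```text
[309. 228.] [ 293  207   33   43 1158] [ 0.4929 -0.2913  0.082 ]
[302. 306.] [ 287  286   31   42 1082] [ 0.436  -0.2899  0.082 ]
t 28.1 pos [ 0.488  -0.298   0.1817] yawY -1.509 toolx [-0.02  -0.001 -1.   ] F [-0.3  0.6  0.2] w 0.0485
 shift mm [81.5 -5.7 -7.6]
 rotvec [0.002 0.02  0.   ] shift after rot [81.7 -5.7 -5.9]
```

jog_arm(commands=[[20,-6,-3,0.002,0.02,0],[30,0,0,0,0,0],[30,0,0,0,-0.005,0],[0,0,0,0,0,0],[0,0,0,0,0,0]])

```text
clock: 28.6
position: [0.4956, -0.2903, 0.1081]
tool_rot: [2.424, 1.564, -0.653]
force: [1.0, 0.4, -0.2]
grip_width: 0.0484
```

Run:
```python
from h import *
plan([.493,-.2915,.072],BY+np.pi/2)
```

```text
t 28.6 pos [ 0.4956 -0.2903  0.1081] yawY -1.506 toolx [ 0.006 -0.004 -1.   ] F [ 1.   0.4 -0.2] w 0.0484
 shift mm [36.1  0.9  2.9]
 rotvec [ 0.005 -0.005 -0.005] shift after rot [36.1  1.1  2.7]
```

jog_arm(commands=[[12,1,4,0.005,-0.006,-0.004],[12,0,1,0,0,0],[13,0,0,0,0,0],[0,0,0,0,0,0]])

```text
clock: 29.0
position: [0.4924, -0.2925, 0.0726]
tool_rot: [2.469, 1.566, -0.613]
force: [-0.5, -0.0, 0.1]
grip_width: 0.0486
```

Run:
```python
from h import *
plan([.493,-.2915,.072],BY+np.pi/2)
```

```text
t 29.0 pos [ 0.4924 -0.2925  0.0726] yawY -1.511 toolx [ 0.004 -0.003 -1.   ] F [-0.5 -0.   0.1] w 0.0486
 shift mm [ 0.6 -1.  -0.6]
 rotvec [-0.    -0.004 -0.003] shift after rot [ 0.6 -1.  -0.6]
```

jog_arm(commands=[[0,0,0,0,0,0],[0,0,0,0,0,0],[0,0,0,0,0,0],[0,0,0,0,0,0]], gripper=255)

```text
clock: 29.4
position: [0.4925, -0.2926, 0.0728]
tool_rot: [2.465, 1.566, -0.617]
force: [-0.2, -1.3, -0.8]
grip_width: 0.0209
```

Run:
```python
from h import *
p=b2w(-.042,-.032);plan([p[0],p[1],.28],BY+np.pi/2)
```

```text
t 29.4 pos [ 0.4925 -0.2926  0.0728] yawY -1.511 toolx [ 0.004 -0.003 -1.   ] F [-0.2 -1.3 -0.8] w 0.0209
 shift mm [-208.7 -553.9  -51.2]
 rotvec [-0.001 -0.004 -0.003] shift after rot [-207.2 -554.5  -50.7]
```

jog_arm(commands=[[-30,0,0,0,0,0],[-45,0,0,0,0,0],[-45,0,0,0,0,0],[-45,-20,-2,0,0,0],[-35,-46,-4,0,0,0],[0,-46,-4,0,0,0],[0,-46,-4,0,0,0],[0,-46,-4,0,0,0],[0,-46,-4,0,0,0],[0,-46,-4,0,0,0],[0,-46,-4,0,0,0],[0,-46,-4,0,0,0],[0,-46,-4,0,0,0],[0,-46,-4,0,0,0],[0,-46,-4,0,0,0],[0,-10,-4,0,0,0],[0,0,0,0,0,0],[0,0,0,0,0,0]])

```text
clock: 31.2
position: [0.5089, 0.2599, 0.2781]
tool_rot: [2.926, 1.559, -0.16]
force: [-1.1, -0.1, -1.3]
grip_width: 0.0205
```

Run:
```python
from h import *
p=b2w(-.042,-.032);plan([p[0]-.0005,p[1],.14],BY+np.pi/2)
```

```text
t 31.2 pos [0.5089 0.2599 0.2781] yawY -1.515 toolx [ 0.012 -0.002 -1.   ] F [-1.1 -0.1 -1.3] w 0.0205
 shift mm [138.1  -4.4   1. ]
 rotvec [-0.004 -0.012 -0.003] shift after rot [138.1  -4.   -0.6]
```

jog_arm(commands=[[0,-4,0,-0.004,-0.012,-0.003],[0,0,0,0,0,0],[40,0,1,0,0,0],[40,0,1,0,-0.003,0],[40,0,1,0,-0.003,0],[10,0,0,0,0,0],[0,0,0,0,0,0],[0,0,0,0,0,0]])

```text
clock: 32.0
position: [0.5092, 0.2573, 0.1487]
tool_rot: [-0.638, 1.569, 2.554]
force: [0.7, 0.7, -0.9]
grip_width: 0.0207
```

Run:
```python
from h import *
p=b2w(-.042,-.032);plan([p[0]-.0005,p[1],.111],BY+np.pi/2)
```

```text
t 32.0 pos [0.5092 0.2573 0.1487] yawY -1.521 toolx [-0.002  0.001 -1.   ] F [ 0.7  0.7 -0.9] w 0.0207
 shift mm [37.7 -6.6 -0.5]
 rotvec [-0.01   0.001  0.001] shift after rot [37.7 -6.6 -0.5]
```

jog_arm(commands=[[0,-7,0,-0.01,0.001,0],[16,0,0,0,0,0],[16,0,1,0,-0.003,0],[0,0,0,0,0,0],[0,0,0,0,0,0]])

```text
clock: 32.5
position: [0.511, 0.2675, 0.1222]
tool_rot: [-2.33, 1.563, 0.873]
force: [-0.1, -0.0, -1.8]
grip_width: 0.0205
```

Run:
```python
from h import *
p=b2w(-.042,-.032);plan([p[0]-.0005,p[1],.111],BY+np.pi/2)
save(grab_frame('wrist'),'w15')
```

```text
t 32.5 pos [0.511  0.2675 0.1222] yawY -1.509 toolx [ 0.005  0.006 -1.   ] F [-0.1 -0.  -1.8] w 0.0205
 shift mm [11.2  3.6  2. ]
 rotvec [ 0.001 -0.005  0.006] shift after rot [11.2  3.5  1.9]
```

View pics/w15.png

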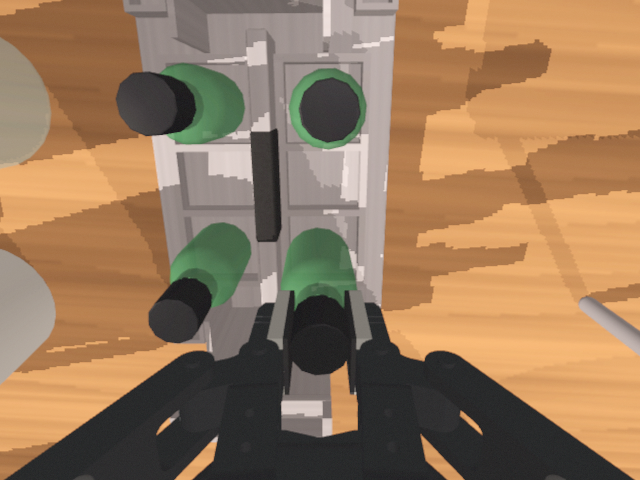

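jog_arm(commands=[[6,4,3,0,-0.005,0.006],[9,0,1,0,0,0],[9,0,1,0,0,0],[0,0,0,0,0,0]])

```text
clock: 32.95
position: [0.5066, 0.263, 0.0974]
tool_rot: [3.06, 1.569, -0.021]
force: [1.6, 0.3, -2.1]
grip_width: 0.0201
```

Run:
```python
from h import *
p=b2w(-.042,-.032);plan([p[0]-.0005,p[1],.0968],BY+np.pi/2)
```

```text
t 32.95 pos [0.5066 0.263  0.0974] yawY -1.510 toolx [ 0.002 -0.    -1.   ] F [ 1.6  0.3 -2.1] w 0.0201
 shift mm [ 0.6 -0.7 -2.8]
 rotvec [ 0.001 -0.002 -0.   ] shift after rot [ 0.6 -0.7 -2.8]
```

jog_arm(commands=[[3,0,-2,0,0,0],[0,0,0,0,0,0]])

```text
clock: 33.15
position: [0.5093, 0.2645, 0.0954]
tool_rot: [-2.733, 1.567, 0.471]
force: [0.6, 0.6, -0.8]
grip_width: 0.0207
```

jog_arm(commands=[[0,0,0,0,0,0],[0,0,0,0,0,0],[0,0,0,0,0,0]], gripper=110)

```text
clock: 33.45
position: [0.5094, 0.2646, 0.0954]
tool_rot: [-2.729, 1.567, 0.474]
force: [1.4, -0.1, -0.8]
grip_width: 0.0487
```

jog_arm(commands=[[-20,0,0,0,0,0],[-40,0,0,0,0,0],[-45,0,0,0,0,0],[-45,0,0,0,0,0],[-40,0,0,0,0,0],[0,0,0,0,0,0],[0,0,0,0,0,0]])

```text
clock: 34.15
position: [0.5077, 0.2635, 0.2922]
tool_rot: [-2.63, 1.57, 0.574]
force: [-0.5, -0.8, -0.9]
grip_width: 0.0487
```

Run:
```python
from h import *
st=observe();im=grab_frame('wrist');save(im,'w16');C=cam('wrist',st)
caps(im,C,zc=.108)
for s in [(42,32),(42,-32),(-42,32),(-42,-32)]: print(s,np.round(b2w(s[0]/1e3,s[1]/1e3),4))
save(cv2.resize(im[0:290,240:420],None,fx=2,fy=2,interpolation=cv2.INTER_CUBIC),'w16c')
plan([.5,-.17,.25],BY+np.pi/2)
wfind('bar',0,'top');wfind('bar',0,'scene')
save(grab_frame('top'),'t16')
```

```text
[238.  99.] [223  86  31  28 713] [0.5891 0.3326 0.108 ]
[319. 102.] [307  89  25  28 576] [0.591  0.2693 0.108 ]
[285. 146.] [278 116  15  62 799] [0.5558 0.2946 0.108 ]
[319. 205.] [308 191  24  29 574] [0.5082 0.2639 0.108 ]
[243. 206.] [230 192  28  29 614] [0.5038 0.3282 0.108 ]
(42, 32) [0.5898 0.3329]
(42, -32) [0.5936 0.269 ]
(-42, 32) [0.506  0.3278]
(-42, -32) [0.5098 0.2639]
t 34.2 pos [0.5079 0.2636 0.2923] yawY -1.509 toolx [ 0.001  0.001 -1.   ] F [0.9 0.2 0.4] w 0.0486
 shift mm [ 42.  432.3  34.7]
 rotvec [ 0.002 -0.001  0.001] shift after rot [ 42.3 432.4  33.9]
bar top [402. 271.] 0.73 [ 0.5355 -0.1761  0.    ]
bar top [356. 186.] 0.56 [ 0.7664 -0.0617  0.    ]
bar scene [234. 347.] 0.95 [ 0.527  -0.1853  0.    ]
```

View pics/w16c.png

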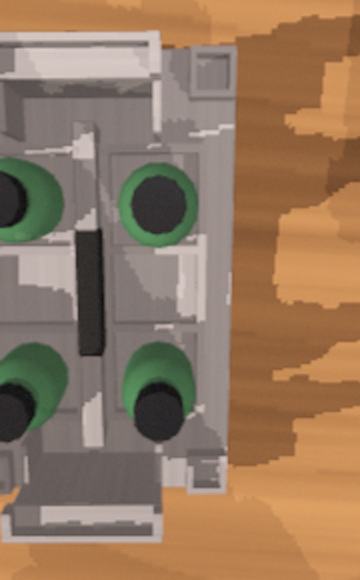

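View pics/t16.png

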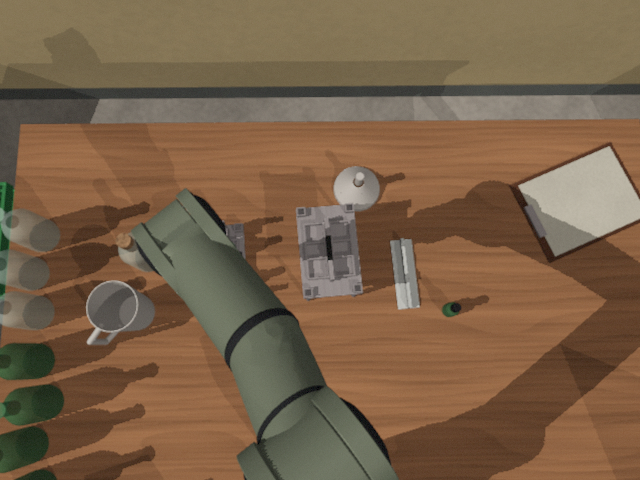

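Run:
```python
import cv2
im=cv2.imread('pics/w16.png')
cv2.imwrite('pics/w16d.png',cv2.resize(im[5:285,190:370],None,fx=2.1,fy=2.1,interpolation=cv2.INTER_CUBIC))
```

```text
(no output)
```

View pics/w16d.png

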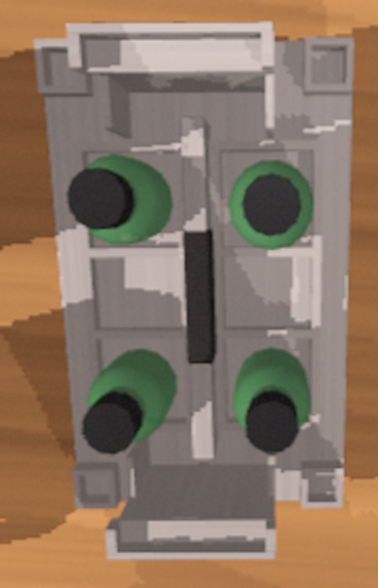

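Run:
```python
from h import *
C=cam('wrist')
f=lambda x,y,z:px2z(C,(190+x/2.1,5+y/2.1),z)[:2]
P=[f(35,40,.038),f(353,38,.038),f(342,506,.038),f(78,506,.038),f(68,24,.127),f(272,24,.127),f(273,557,.127),f(108,557,.127),f(199,230,.058),f(201,361,.058)]
P=np.array(P);print(np.round(P,4))
M=np.array([[107.5,68.5],[107.5,-68.5],[-107.5,-68.5],[-107.5,68.5],[97,34],[97,-34],[-97,-34],[-97,34],[30,0],[-30,0]])/1e3
for idx in (range(4),range(4,8),range(10)):
    idx=list(idx);a=P[idx];m=M[idx]
    ac=a.mean(0);mc=m.mean(0);A=a-ac;B=m-mc
    th=np.arctan2((B[:,0]*A[:,1]-B[:,1]*A[:,0]).sum(),(A*B).sum())
    sc=np.sqrt((A**2).sum()/(B**2).sum())
    R=np.array([[np.cos(th),-np.sin(th)],[np.sin(th),np.cos(th)]])
    c=ac-R@mc; print(np.round(c,4),round(th,4),round(sc,4)); print(np.round(((a-c)@R-m)*1000,1).tolist())
```

```text
[[0.6501 0.3735]
 [0.6594 0.2383]
 [0.4471 0.2236]
 [0.4387 0.3581]
 [0.6414 0.3383]
 [0.6455 0.2721]
 [0.4566 0.2597]
 [0.4524 0.3257]
 [0.5778 0.2994]
 [0.5208 0.2965]]
[0.5488 0.2984] 0.0693 0.9875
[[-1.2, -0.6], [-1.3, 0.9], [0.9, 0.9], [1.7, -1.3]]
[0.549 0.299] 0.0657 0.9758
[[-2.2, -0.8], [-2.4, 0.8], [2.2, 0.9], [2.4, -1.0]]
[0.549  0.2985] 0.0676 0.9824
[[-1.5, -0.6], [-1.4, 1.0], [0.8, 0.6], [1.4, -1.6], [-2.2, -0.5], [-2.5, 1.1], [2.2, 1.5], [2.5, -0.3], [-1.2, -1.1], [1.8, -0.1]]
```

```bash
sed -i 's/^BC=.*/BC=np.array([.549,.2987]);BY=.066/' h.py
python3 - <<'E'
from h import *
plan([.535,-.175,.26],BY+np.pi/2)
E
```

```text
t 34.45 pos [0.5074 0.2635 0.2906] yawY -1.509 toolx [-0.002 -0.001 -1.   ] F [-0.  -0.2 -1.2] w 0.0484
 shift mm [ 3.090e+01  4.393e+02 -4.000e-01]
 rotvec [-0.004  0.002 -0.001] shift after rot [ 30.6 439.3   1.4]
```

jog_arm(commands=[[0,30,0,-0.03,0,0],[0,46,0,-0.04,0,0],[0,46,0,-0.04,0,0],[0,46,0,-0.04,0,0],[0,46,-3,0,0,0],[0,46,-3,0,0,0],[0,46,-3,0,0,0],[0,46,-3,0,0,0],[10,46,-3,0,0,0],[20,30,-3,0,0,0],[0,0,0,0,0,0],[0,0,0,0,0,0]])

```text
clock: 35.65
position: [0.6023, -0.1687, 0.2505]
tool_rot: [-0.157, 1.557, -3.075]
force: [-0.7, 0.3, -0.2]
grip_width: 0.0486
```

Run:
```python
from h import *
plan([.535,-.175,.26],.2+np.pi/2)
wfind('bar',0,tag='w17')
```

```text
t 35.65 pos [ 0.6023 -0.1687  0.2505] yawY -1.348 toolx [-0.014 -0.001 -1.   ] F [-0.7  0.3 -0.2] w 0.0486
 shift mm [-8.6 -8.8 67.1]
 rotvec [0.023 0.014 0.002] shift after rot [-9.5 -7.2 67.2]
bar wrist [317. 252.] 0.65 [ 0.5314 -0.1816  0.    ]
```

View pics/w17.png

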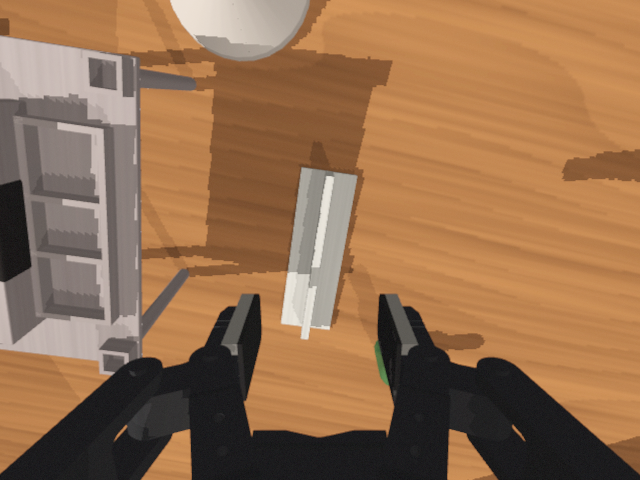

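Run:
```python
from h import *
C=cam('wrist')
Q=[px2z(C,p,.004)[:2] for p in [(302,167),(358,174),(329,328),(281,321)]]
Q=np.array(Q);print(np.round(Q,4),np.round(Q.mean(0),4))
d=Q[0]+Q[1]-Q[2]-Q[3];print('yaw',np.arctan2(d[1],d[0]),'L',np.hypot(*d)/2)
w=np.array([px2z(C,p,.028)[:2] for p in [(330,176),(306,338)]]);d=w[0]-w[1];print(w,w.mean(0),np.arctan2(d[1],d[0]),np.hypot(*d))
plan([*w.mean(0),.1],np.arctan2(d[1],d[0])+np.pi/2)
```

```text
[[ 0.6177 -0.1463]
 [ 0.6233 -0.2019]
 [ 0.4443 -0.2149]
 [ 0.4411 -0.1595]] [ 0.5316 -0.1806]
yaw 0.07363311637278275 L 0.1783070718100564
[[ 0.61954987 -0.17360699]
 [ 0.44172847 -0.18931638]] [ 0.53063917 -0.18146168] 0.08811492411798598 0.17851396453744198
t 35.75 pos [ 0.6022 -0.168   0.2509] yawY -1.347 toolx [-0.013 -0.001 -1.   ] F [-0.4 -0.3 -0.1] w 0.0487
 shift mm [151.8  -2.5  70.8]
 rotvec [0.136 0.013 0.001] shift after rot [150.9   7.1  72.5]
```

jog_arm(commands=[[0,0,30,0.09,0.013,0],[0,3,25,0.045,0,0],[20,4,15,0,0,0],[40,0,0,0,0,0],[40,0,0,0,0,0],[20,0,0,0,0,0],[0,0,0,0,0,0],[0,0,0,0,0,0]])

```text
clock: 36.55
position: [0.5349, -0.1767, 0.1335]
tool_rot: [-3.021, 1.561, 0.218]
force: [-0.5, -0.1, 0.3]
grip_width: 0.0488
```

Run:
```python
from h import *
plan([.5306,-.1815,.02],.082+np.pi/2)
wfind('bar',0,tag='w18')
```

```text
t 36.55 pos [ 0.5349 -0.1767  0.1335] yawY -1.474 toolx [ 0.009  0.002 -1.   ] F [-0.5 -0.1  0.3] w 0.0488
 shift mm [113.5   4.5   5.8]
 rotvec [ 0.015 -0.01   0.001] shift after rot [113.5   4.4   4.7]
bar wrist [326. 232.] 0.97 [ 0.5299 -0.1816  0.    ]
```

View pics/w18.png

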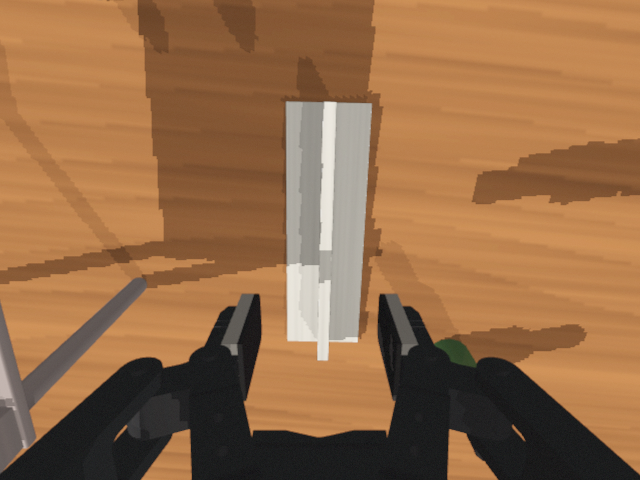

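Run:
```python
from h import *
C=cam('wrist')
Q=np.array([px2z(C,p,.004)[:2] for p in [(286,101),(372,103),(357,342),(287,341)]]);d=Q[0]+Q[1]-Q[2]-Q[3]
print(np.round(Q,4),np.round(Q.mean(0),4),'yaw',np.arctan2(d[1],d[0]),'L',np.hypot(*d)/2)
w=np.array([px2z(C,p,.028)[:2] for p in [(329,102),(322,360)]]);d=w[0]-w[1];print(w,w.mean(0),np.arctan2(d[1],d[0]),np.hypot(*d))
```

```text
[[ 0.6178 -0.147 ]
 [ 0.622  -0.2026]
 [ 0.4427 -0.2159]
 [ 0.4381 -0.1605]] [ 0.5302 -0.1815] yaw 0.07461707956488023 L 0.1800560982281225
[[ 0.61950958 -0.1742695 ]
 [ 0.44073926 -0.18803994]] [ 0.53012442 -0.18115472] 0.07687685535748903 0.17929989874563132
```

jog_arm(commands=[[0,4,5,0.02,-0.01,0],[30,0,0,0,0,0],[30,0,0,0,0,0],[25,0,0,0,0,0],[10,0,0,0,0,0],[0,0,0,0,0,0],[0,0,0,0,0,0]])

```text
clock: 37.35
position: [0.5344, -0.1848, 0.0443]
tool_rot: [2.716, 1.56, -0.356]
force: [0.1, -0.4, -0.0]
grip_width: 0.0484
```

Run:
```python
from h import *
plan([.5301,-.1813,.0205],.075+np.pi/2)
wfind('bar',0,tag='w19')
```

```text
t 37.35 pos [ 0.5344 -0.1848  0.0443] yawY -1.501 toolx [ 0.01  -0.004 -1.   ] F [ 0.1 -0.4 -0. ] w 0.0484
 shift mm [23.7 -3.9  4.2]
 rotvec [-0.006 -0.01  -0.004] shift after rot [23.8 -3.9  4. ]
bar wrist [315. 282.] 0.92 [ 0.531  -0.1828  0.    ]
```

View pics/w19.png

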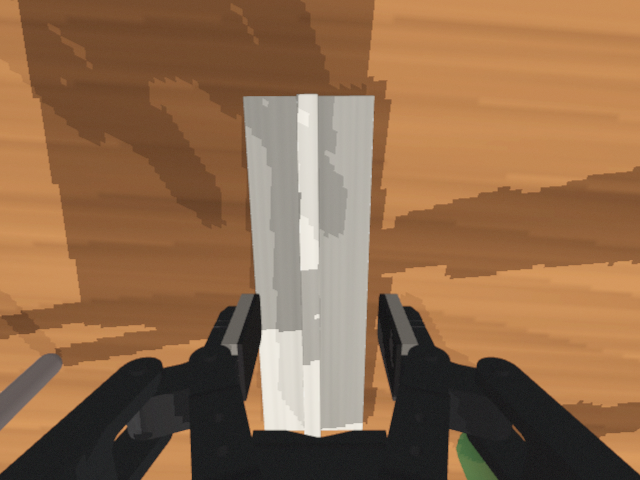

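jog_arm(commands=[[8,-4,5,-0.006,-0.01,-0.004],[10,0,1,0,0,0],[6,0,0,0,0,0],[0,0,0,0,0,0]])

```text
clock: 37.85
position: [0.5287, -0.1812, 0.0203]
tool_rot: [2.657, 1.569, -0.409]
force: [-0.0, -0.2, 0.4]
grip_width: 0.0483
```

Run:
```python
from h import *
plan([.5301,-.1813,.0195],.075+np.pi/2)
```

```text
t 37.85 pos [ 0.5287 -0.1812  0.0203] yawY -1.495 toolx [ 0.002 -0.001 -1.   ] F [-0.  -0.2  0.4] w 0.0483
 shift mm [ 0.8  0.2 -1.4]
 rotvec [ 0.001 -0.002 -0.001] shift after rot [ 0.8  0.2 -1.4]
```

jog_arm(commands=[[0,0,0,0,0,0],[0,0,0,0,0,0],[0,0,0,0,0,0],[0,0,0,0,0,0],[0,0,0,0,0,0]], gripper=255, newtons=60)

```text
clock: 38.35
position: [0.5289, -0.1813, 0.0205]
tool_rot: [2.627, 1.568, -0.439]
force: [-0.1, 0.3, -2.2]
grip_width: 0.0066
```

Run:
```python
from h import *
plan([.548,.2987,.27],BY+np.pi/2)
save(grab_frame('wrist'),'w20')
```

```text
t 38.35 pos [ 0.5289 -0.1813  0.0205] yawY -1.495 toolx [ 0.002 -0.001 -1.   ] F [-0.1  0.3 -2.2] w 0.0066
 shift mm [-249.9 -476.9  -55.9]
 rotvec [ 0.01  -0.002 -0.001] shift after rot [-249.5 -477.7  -50.8]
```

View pics/w20.png

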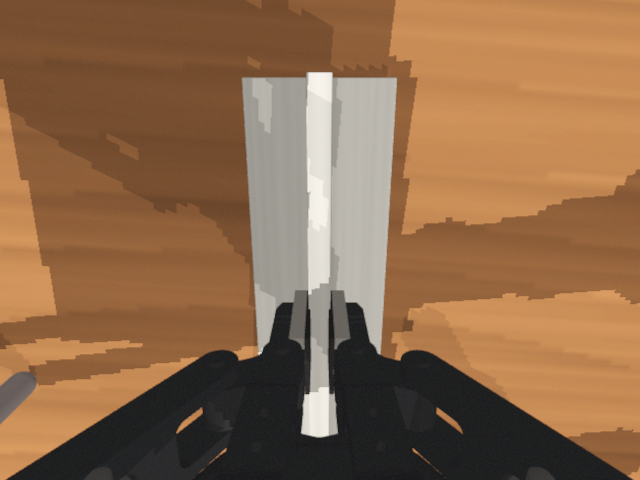

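jog_arm(commands=[[-25,0,0,0,0,0],[-45,0,0,0,0,0],[-45,0,0,0,0,0],[-45,0,0,0,0,0],[-45,-20,-3,0.005,0,0],[-35,-46,-5,0.004,0,0],[-10,-46,-5,0,0,0],[0,-46,-5,0,0,0],[0,-46,-5,0,0,0],[0,-46,-5,0,0,0],[0,-46,-5,0,0,0],[0,-46,-5,0,0,0],[0,-46,-5,0,0,0],[0,-46,-5,0,0,0],[0,-26,-3,0,0,0],[0,0,0,0,0,0],[0,0,0,0,0,0]])

```text
clock: 40.1
position: [0.5469, 0.2924, 0.2753]
tool_rot: [-3.032, 1.568, 0.171]
force: [0.4, -1.0, -1.5]
grip_width: 0.0066
```

Run:
```python
from h import *
plan([.5478,.2987,.16],BY+np.pi/2)
save(grab_frame('wrist'),'w21')
```

```text
t 40.1 pos [0.5469 0.2924 0.2753] yawY -1.509 toolx [ 0.003  0.001 -1.   ] F [ 0.4 -1.  -1.5] w 0.0066
 shift mm [115.3  -6.2  -0.9]
 rotvec [-0.004 -0.003  0.   ] shift after rot [115.3  -6.2  -1.3]
```

View pics/w21.png

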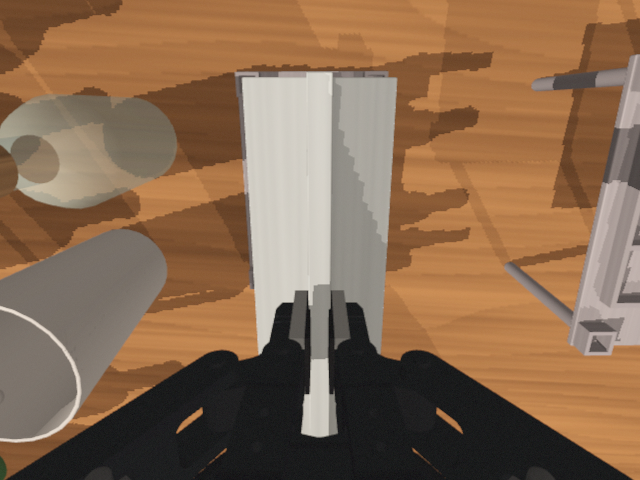

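Run:
```python
from h import *
T=np.array(camera_info('wrist')['tool_from_camera']);f,cx,cy,_,_=cam('wrist')
for uv,xx in [((243,78),.0165),((396,78),.0165),((319,72),-.0075)]:
    d=T[:3,:3]@np.array([(uv[0]-cx)/f,(uv[1]-cy)/f,1]);o=T[:3,3]; print(np.round((o+d*(xx-o[0])/d[0])*1000,1))
```

```text
[ 16.5 -27.7 -90.7]
[ 16.5  27.3 -90.8]
[ -7.5  -0.4 -91. ]
```

jog_arm(commands=[[0,-6,-1,-0.004,-0.003,0],[30,0,0,0,0,0],[30,0,0,0,0,0],[25,0,0,0,0,0],[15,0,0,0,0,0],[0,0,0,0,0,0],[0,0,0,0,0,0]])

```text
clock: 40.85
position: [0.5507, 0.2936, 0.1744]
tool_rot: [-3.068, 1.568, 0.132]
force: [-0.2, 0.8, -1.9]
grip_width: 0.0068
```

Run:
```python
from h import *
plan([.5482,.2987,.153],BY+np.pi/2)
save(grab_frame('wrist'),'w22')
```

```text
t 40.85 pos [0.5507 0.2936 0.1744] yawY -1.512 toolx [ 0.003  0.    -1.   ] F [-0.2  0.8 -1.9] w 0.0068
 shift mm [21.4 -5.3  2.2]
 rotvec [-0.008 -0.003  0.   ] shift after rot [21.4 -5.3  2.1]
```

View pics/w22.png

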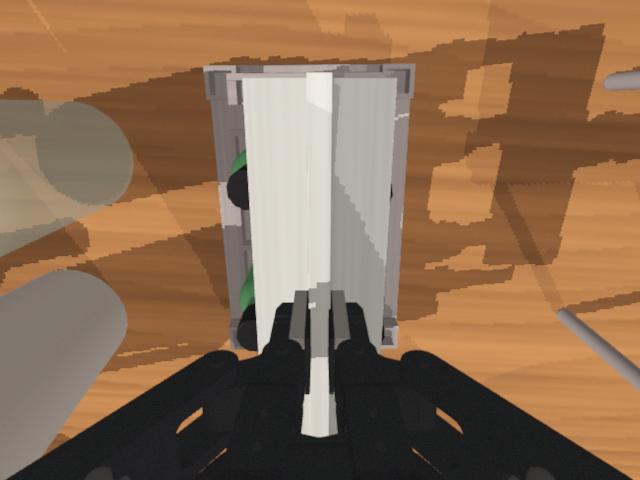

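jog_arm(commands=[[0,-5,2,-0.008,-0.003,0],[8,0,0,0,0,0],[10,0,0,0,0,0],[0,0,0,0,0,0],[0,0,0,0,0,0]])

```text
clock: 41.4
position: [0.5492, 0.2994, 0.1576]
tool_rot: [-2.599, 1.567, 0.609]
force: [-0.1, -0.6, -1.3]
grip_width: 0.0068
```

Run:
```python
from h import *
plan([.5482,.2987,.150],BY+np.pi/2)
im=grab_frame('wrist');save(cv2.resize(im[40:300,190:430],None,fx=2.2,fy=2.2,interpolation=cv2.INTER_CUBIC),'w23')
```

```text
t 41.4 pos [0.5492 0.2994 0.1576] yawY -1.504 toolx [ 0.003  0.002 -1.   ] F [-0.1 -0.6 -1.3] w 0.0068
 shift mm [7.6 0.6 1.1]
 rotvec [ 0.001 -0.003  0.002] shift after rot [7.6 0.6 1.1]
```

View pics/w23.png

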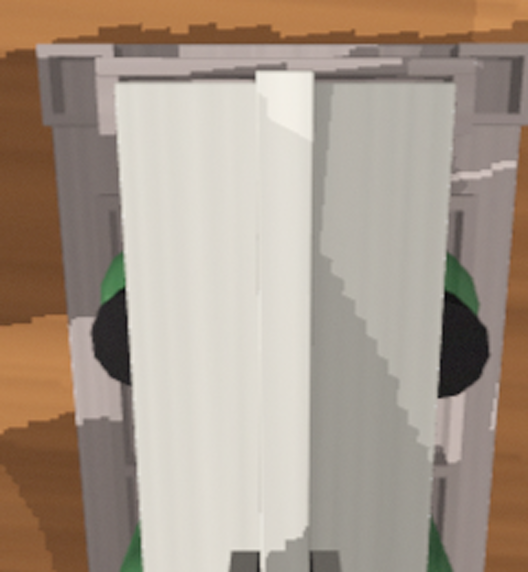

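jog_arm(commands=[[6,0,2,0,-0.003,0.002],[6,0,1,0,0,0],[0,0,0,0,0,0]])

```text
clock: 41.75
position: [0.546, 0.299, 0.1447]
tool_rot: [1.45, 1.57, -1.625]
force: [0.1, 0.3, -0.7]
grip_width: 0.0065
```

Run:
```python
from h import *
plan([.5482,.2987,.1375],BY+np.pi/2)
im=grab_frame('wrist');save(cv2.resize(im[20:300,190:430],None,fx=2.1,fy=2.1,interpolation=cv2.INTER_CUBIC),'w24')
```

```text
t 41.75 pos [0.546  0.299  0.1447] yawY -1.504 toolx [-0. -0. -1.] F [ 0.1  0.3 -0.7] w 0.0065
 shift mm [ 7.2  0.5 -2.2]
 rotvec [ 0.001  0.    -0.   ] shift after rot [ 7.2  0.5 -2.2]
```

View pics/w24.png

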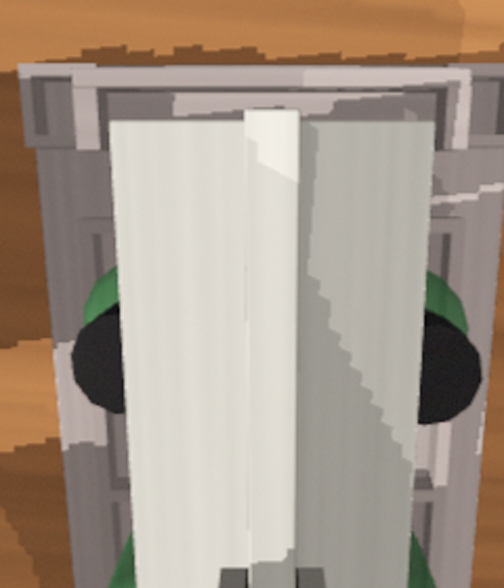

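jog_arm(commands=[[0,0,-4,0,0,0],[0,0,0,0,0,0]])

```text
clock: 42.0
position: [0.5506, 0.2995, 0.1452]
tool_rot: [3.128, 1.57, 0.053]
force: [-0.7, -0.5, -1.4]
grip_width: 0.0066
```

Run:
```python
from h import *
plan([.5482,.2987,.1375],BY+np.pi/2)
im=grab_frame('wrist');save(cv2.resize(im[20:300,190:430],None,fx=2.1,fy=2.1,interpolation=cv2.INTER_CUBIC),'w25')
```

```text
t 42.0 pos [0.5506 0.2995 0.1452] yawY -1.504 toolx [ 0.001  0.    -1.   ] F [-0.7 -0.5 -1.4] w 0.0066
 shift mm [7.7 0.6 2.5]
 rotvec [ 0.001 -0.001 -0.   ] shift after rot [7.7 0.6 2.5]
```

View pics/w25.png

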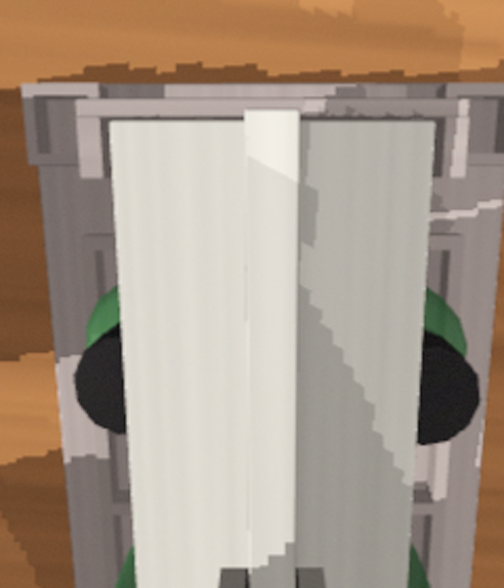

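jog_arm(commands=[[0,0,2.5,0,0,0],[5,0,0,0,0,0],[0,0,0,0,0,0]])

```text
clock: 42.35
position: [0.5477, 0.2994, 0.1401]
tool_rot: [-2.844, 1.57, 0.364]
force: [-0.2, -1.1, -1.9]
grip_width: 0.0059
```

Run:
```python
from h import *
plan([.5482,.2987,.1375],BY+np.pi/2)
im=grab_frame('wrist');save(cv2.resize(im[20:300,190:430],None,fx=2.1,fy=2.1,interpolation=cv2.INTER_CUBIC),'w26')
```

```text
t 42.35 pos [0.5477 0.2994 0.1401] yawY -1.504 toolx [ 0.001  0.    -1.   ] F [-0.2 -1.1 -1.9] w 0.0059
 shift mm [ 2.6  0.7 -0.4]
 rotvec [ 0.001 -0.001  0.   ] shift after rot [ 2.6  0.7 -0.4]
```

View pics/w26.png

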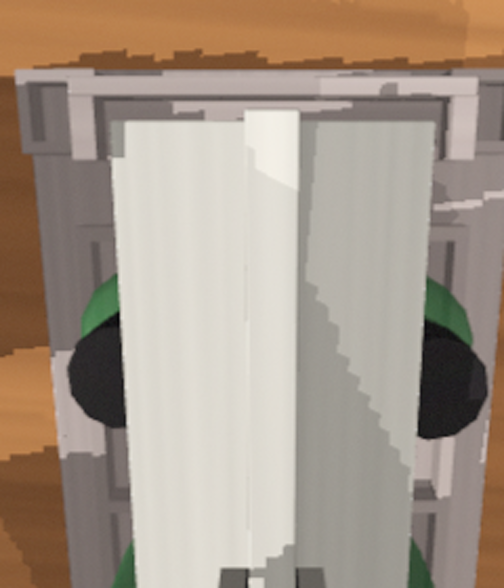

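jog_arm(commands=[[4,0,0,0,0,0],[0,0,0,0,0,0]])

```text
clock: 42.6
position: [0.5484, 0.2999, 0.1374]
tool_rot: [-2.713, 1.568, 0.495]
force: [-0.2, -0.3, -1.7]
grip_width: 0.0065
```

jog_arm(commands=[[3,0,0,0,0,0],[0,0,0,0,0,0]])

```text
clock: 42.8
position: [0.5487, 0.3002, 0.1379]
tool_rot: [-2.795, 1.566, 0.413]
force: [-0.1, -0.1, -1.9]
grip_width: 0.0067
```

jog_arm(commands=[[5,0,0,0,0,0],[0,0,0,0,0,0]])

```text
clock: 43.0
position: [0.5503, 0.3009, 0.137]
tool_rot: [-2.809, 1.561, 0.398]
force: [-0.1, -0.2, -2.4]
grip_width: 0.0066
```

jog_arm(commands=[[5,1,2,0,-0.009,0.003],[0,0,0,0,0,0]])

```text
clock: 43.2
position: [0.5509, 0.3013, 0.1371]
tool_rot: [-2.71, 1.562, 0.497]
force: [-0.2, -0.9, -2.6]
grip_width: 0.0067
```

Run:
```python
from h import *
plan([.5482,.2987,.1375],BY+np.pi/2)
im=grab_frame('wrist');save(cv2.resize(im[20:300,190:430],None,fx=2.1,fy=2.1,interpolation=cv2.INTER_CUBIC),'w27')
```

```text
t 43.2 pos [0.5509 0.3013 0.1371] yawY -1.506 toolx [ 0.008  0.004 -1.   ] F [-0.2 -0.9 -2.6] w 0.0067
 shift mm [-0.4  2.4  2.9]
 rotvec [-0.001 -0.008  0.004] shift after rot [-0.4  2.4  2.9]
```

View pics/w27.png

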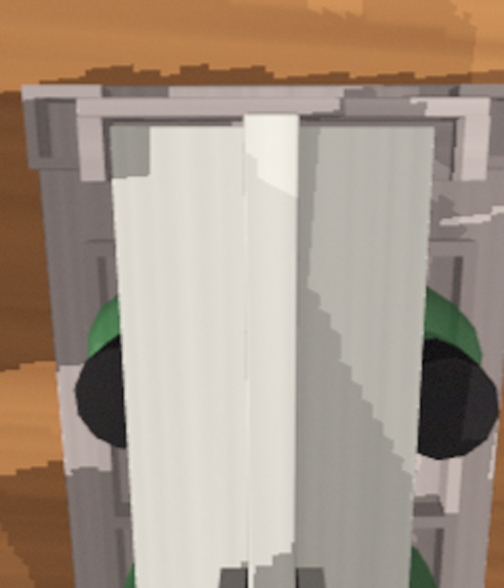

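jog_arm(commands=[[4,2,1,0,-0.006,0.003]])

```text
clock: 43.35
position: [0.551, 0.3011, 0.1359]
tool_rot: [-2.547, 1.564, 0.66]
force: [-21.0, -1.9, 81.1]
grip_width: 0.0065
```

jog_arm(commands=[[0,0,0,0,0,0],[0,0,0,0,0,0]])

```text
clock: 43.55
position: [0.5512, 0.3014, 0.1366]
tool_rot: [-2.561, 1.563, 0.647]
force: [0.1, -0.7, 0.9]
grip_width: 0.0064
```

jog_arm(commands=[[0,0,0,0,0,0],[0,0,0,0,0,0],[0,0,0,0,0,0]], gripper=150)

```text
clock: 43.85
position: [0.5508, 0.3011, 0.1351]
tool_rot: [-2.517, 1.565, 0.691]
force: [0.3, -0.1, 0.6]
grip_width: 0.0353
```

jog_arm(commands=[[-15,0,0,0,0,0],[-30,0,0,0,0,0],[-45,0,0,0,0,0],[-45,0,0,0,0,0],[0,0,0,0,0,0],[0,0,0,0,0,0]])

```text
clock: 44.45
position: [0.5494, 0.3005, 0.279]
tool_rot: [-2.349, 1.565, 0.859]
force: [-0.5, -0.0, 0.5]
grip_width: 0.0353
```

Run:
```python
from h import *
plan([.5482,.2987,.1375],BY+np.pi/2)
im=grab_frame('wrist');save(im,'w28')
im=grab_frame('scene');save(cv2.resize(im[140:270,270:430],None,fx=4,fy=4,interpolation=cv2.INTER_CUBIC),'s28')
```

```text
t 44.45 pos [0.5494 0.3005 0.279 ] yawY -1.504 toolx [ 0.004  0.004 -1.   ] F [-0.5 -0.   0.5] w 0.0353
 shift mm [141.5   2.2   1.9]
 rotvec [ 0.    -0.004  0.004] shift after rot [141.5   1.7   1.3]
```

View pics/w28.png

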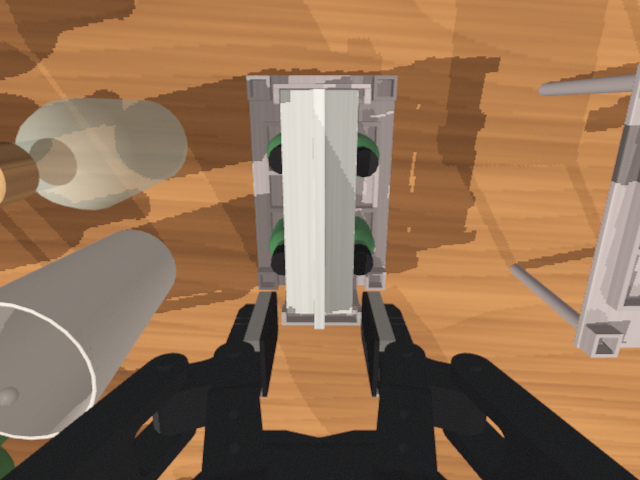

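View pics/s28.png

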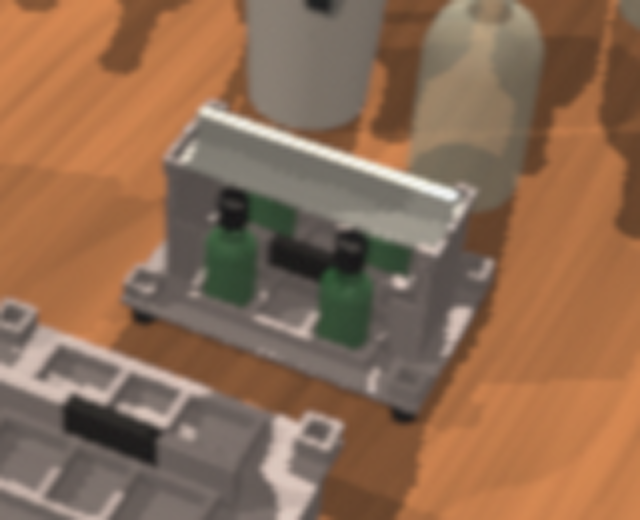

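Run:
```python
import cv2
im=cv2.imread('pics/w28.png')
cv2.imwrite('pics/w28c.png',cv2.resize(im[65:335,235:405],None,fx=2.2,fy=2.2,interpolation=cv2.INTER_CUBIC))
```

```text
(no output)
```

View pics/w28c.png

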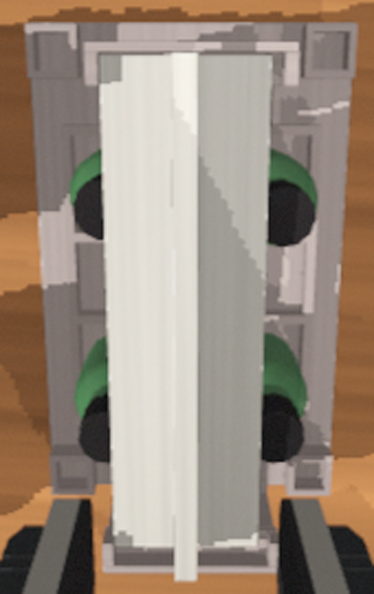

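```bash
cat >> h.py <<'E'
def fit(a,m):
    a=np.array(a);m=np.array(m);ac=a.mean(0);mc=m.mean(0);A=a-ac;B=m-mc
    th=np.arctan2((B[:,0]*A[:,1]-B[:,1]*A[:,0]).sum(),(A*B).sum())
    R=np.array([[np.cos(th),-np.sin(th)],[np.sin(th),np.cos(th)]]);c=ac-R@mc
    print('fit',np.round(c,4),'yaw',round(th,4),'scale',round(np.sqrt((A**2).sum()/(B**2).sum()),4),'res',np.round(((a-c)@R-m)*1000,1).tolist())
    return c,th
SOC=np.array([[107.5,68.5],[107.5,-68.5],[-107.5,-68.5],[-107.5,68.5]])/1e3
E
python3 - <<'E'
from h import *
C=cam('wrist')
g=lambda x,y,z:px2z(C,(235+x/2.2,65+y/2.2),z)[:2]
fit([g(25,23,.038),g(357,22,.038),g(332,493,.038),g(53,493,.038)],SOC)
fit([g(84,42,.127),g(299,42,.127),g(279,570,.127),g(102,570,.127)],np.array([[97,34],[97,-34],[-97,-34],[-97,34]])/1e3)
plan([.568,.022,.3],np.pi/2)
wfind('upper_grip',.174,'top');wfind('upper_grip',.174,'scene')
E
```

```text
fit [0.5502 0.2988] yaw 0.0721 scale 0.994 res [[-0.5, -0.4], [-0.9, 0.6], [0.5, 0.1], [0.9, -0.3]]
fit [0.5502 0.2994] yaw 0.0679 scale 0.9797 res [[-2.2, -0.3], [-2.2, 0.3], [2.3, -0.1], [2.1, 0.1]]
t 44.55 pos [0.5495 0.3005 0.2782] yawY -1.504 toolx [ 0.003  0.004 -1.   ] F [-0.9 -0.1  0. ] w 0.0351
 shift mm [-2.280e+01  2.791e+02 -1.000e-01]
 rotvec [ 0.067 -0.003  0.004] shift after rot [-21.8 278.5 -18.5]
upper_grip top [330. 247.] 0.56 [0.5676 0.017  0.174 ]
upper_grip scene [301. 242.] 0.84 [0.5728 0.0271 0.174 ]
upper_grip scene [357. 221.] 0.37 [0.6471 0.1473 0.174 ]
```

jog_arm(commands=[[-10,30,0,0,0,0],[-20,46,0,0,0,0],[-20,46,0,0,0,0],[-10,46,0,0,0,0],[0,46,0,0,0,0],[0,46,0,0,0,0],[0,12,0,0,0,0],[0,0,0,0,0,0],[0,0,0,0,0,0]], gripper=0)

```text
clock: 45.65
position: [0.5658, 0.0202, 0.3317]
tool_rot: [-0.126, 1.561, 3.086]
force: [0.2, -0.6, 0.8]
grip_width: 0.0854
```

Run:
```python
from h import *
wfind('upper_grip',.174,tag='w29')
plan([.568,.022,.33],np.pi/2)
```

```text
upper_grip wrist [319. 210.] 0.63 [0.5678 0.0208 0.174 ]
t 45.75 pos [0.5658 0.021  0.3318] yawY -1.499 toolx [-0.01   0.001 -1.   ] F [0.5 0.1 0.5] w 0.0852
 shift mm [ 1.7 -0.8 -2.3]
 rotvec [0.071 0.01  0.001] shift after rot [ 1.8 -1.  -2.2]
```

View pics/w29.png

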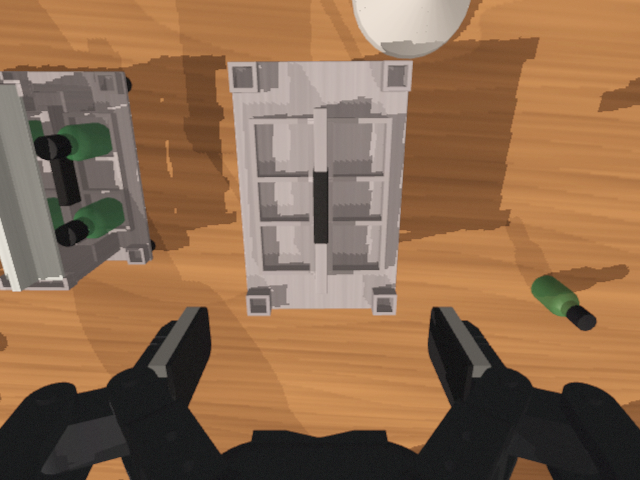

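Run:
```python
from h import *
im=cv2.imread('pics/w29.png');cv2.imwrite('pics/w29c.png',cv2.resize(im[50:330,220:425],None,fx=2.1,fy=2.1,interpolation=cv2.INTER_CUBIC))
C=cam('wrist')
g=lambda p,z:px2z(C,p,z)[:2]
fit([g((228,62),.154),g((411,61),.154),g((396,315),.154),g((247,315),.154)],SOC)
a=g((321,172),.174);b=g((321,243),.174);print(a,b,(a+b)/2,np.arctan2(*(a-b)[::-1]))
```

```text
fit [0.5688 0.0206] yaw 0.0796 scale 0.9959 res [[-0.2, -0.7], [-0.6, 1.1], [-0.0, -0.4], [0.8, 0.0]]
[0.59751619 0.02243514] [0.54029422 0.01819904] [0.56890521 0.02031709] 0.07389449845421293
```

View pics/w29c.png

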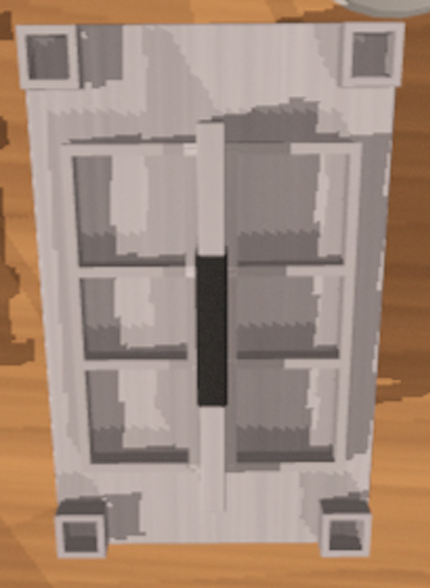

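jog_arm(commands=[[0,0,-3,-0.004,0.01,0],[30,0,0,0,0,0],[40,0,0,0,0,0],[40,0,0,0,0,0],[20,0,0,0,0,0],[0,0,0,0,0,0],[0,0,0,0,0,0]], gripper=130)

```text
clock: 46.45
position: [0.5707, 0.0313, 0.1987]
tool_rot: [-2.559, 1.563, 0.672]
force: [-0.5, -0.4, 0.2]
grip_width: 0.0419
```

Run:
```python
from h import *
plan([.5688,.0205,.167],.076+np.pi/2)
C=cam('wrist');grab_frame('wrist');save(grab_frame('wrist'),'w30')
```

```text
t 46.45 pos [0.5707 0.0313 0.1987] yawY -1.482 toolx [ 0.006  0.005 -1.   ] F [-0.5 -0.4  0.2] w 0.0419
 shift mm [31.6 10.7  3.1]
 rotvec [ 0.013 -0.007  0.005] shift after rot [31.7 10.6  2.7]
```

View pics/w30.png

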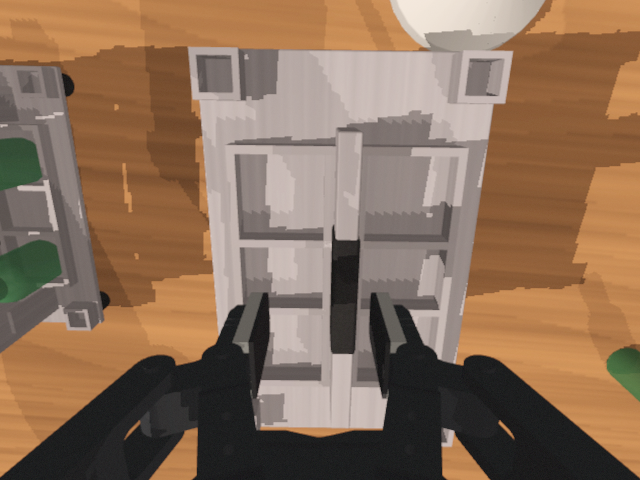

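jog_arm(commands=[[0,10,3,0.013,-0.007,0.005],[0,0,0,0,0,0],[10,0,0,0,0,0],[0,0,0,0,0,0],[0,0,0,0,0,0]])

```text
clock: 47.05
position: [0.5703, 0.0196, 0.1917]
tool_rot: [2.942, 1.565, -0.126]
force: [-0.3, -0.2, -0.2]
grip_width: 0.0416
```

Run:
```python
from h import *
plan([.5688,.0205,.167],.076+np.pi/2)
C=cam('wrist');im=grab_frame('wrist');save(im,'w31')
```

```text
t 47.05 pos [0.5703 0.0196 0.1917] yawY -1.497 toolx [ 0.006 -0.001 -1.   ] F [-0.3 -0.2 -0.2] w 0.0416
 shift mm [24.7 -1.   1.5]
 rotvec [-0.002 -0.006 -0.001] shift after rot [24.7 -1.   1.4]
```

View pics/w31.png

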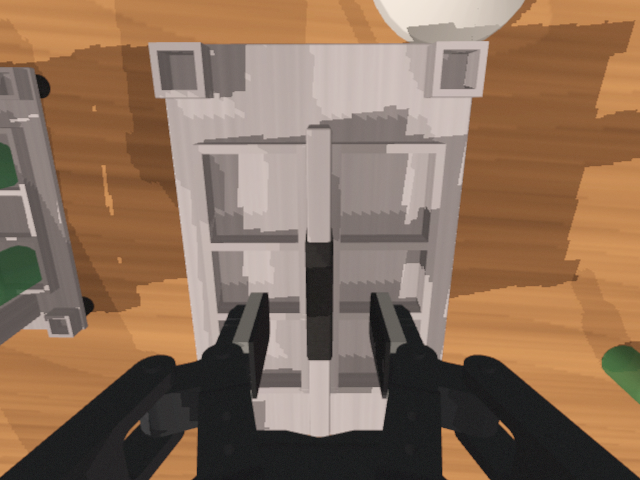

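Run:
```python
from h import *
C=cam('wrist')
g=lambda p,z:px2z(C,p,z)[:2]
print(g((319,240),.174),g((319,358),.174))
fit([g((150,44),.154),g((489,42),.154)],SOC[:2])
```

```text
[0.59873166 0.0220078 ] [0.54121666 0.01771802]
fit [0.568  0.0189] yaw 0.0799 scale 0.9913 res [[-0.0, -0.6], [-0.0, 0.6]]
```

jog_arm(commands=[[10,0,2,-0.002,-0.006,-0.001],[10,0,0,0,0,0],[5,0,0,0,0,0],[0,0,0,0,0,0],[0,0,0,0,0,0]])

```text
clock: 47.6
position: [0.5676, 0.0197, 0.1636]
tool_rot: [-0.04, 1.568, -3.105]
force: [0.2, 0.1, -0.1]
grip_width: 0.0417
```

Run:
```python
from h import *
plan([.5688,.0205,.167],.076+np.pi/2)
```

```text
t 47.6 pos [0.5676 0.0197 0.1636] yawY -1.495 toolx [-0.003 -0.    -1.   ] F [ 0.2  0.1 -0.1] w 0.0417
 shift mm [-3.4 -0.7 -1.2]
 rotvec [0.    0.003 0.   ] shift after rot [-3.4 -0.7 -1.2]
```

jog_arm(commands=[[-3,0,-2,0,0.003,0],[0,0,0,0,0,0]])

```text
clock: 47.8
position: [0.57, 0.0199, 0.1671]
tool_rot: [-3.03, 1.57, 0.188]
force: [-0.3, -0.1, 0.2]
grip_width: 0.042
```

jog_arm(commands=[[0,0,0,0,0,0],[0,0,0,0,0,0],[0,0,0,0,0,0],[0,0,0,0,0,0],[0,0,0,0,0,0]], gripper=255, newtons=110)

```text
clock: 48.3
position: [0.5703, 0.0198, 0.168]
tool_rot: [3.131, 1.568, 0.066]
force: [1.0, 0.1, 0.2]
grip_width: 0.0094
```

jog_arm(commands=[[-8,0,0,0,0,0],[-15,0,0,0,0,0],[0,0,0,0,0,0],[0,0,0,0,0,0]])

```text
clock: 48.7
position: [0.5688, 0.0196, 0.1907]
tool_rot: [0.044, 1.569, -3.021]
force: [0.1, -0.0, -7.6]
grip_width: 0.0092
```

Run:
```python
from h import *
plan([.55,.299,.4],.07+np.pi/2); print(observe()['moment'])
save(grab_frame('wrist'),'w32')
im=grab_frame('scene');save(cv2.resize(im[120:340,200:420],None,fx=2.6,fy=2.6,interpolation=cv2.INTER_CUBIC),'s32')
```

```text
t 48.7 pos [0.5688 0.0196 0.1907] yawY -1.495 toolx [-0.001 -0.    -1.   ] F [ 0.1 -0.  -7.6] w 0.0092
 shift mm [-209.3 -280.    -2.2]
 rotvec [ 0.006  0.001 -0.   ] shift after rot [-209.3 -280.    -0.8]
[-0.00058603  0.0185539   0.0179463 ]
```

View pics/w32.png

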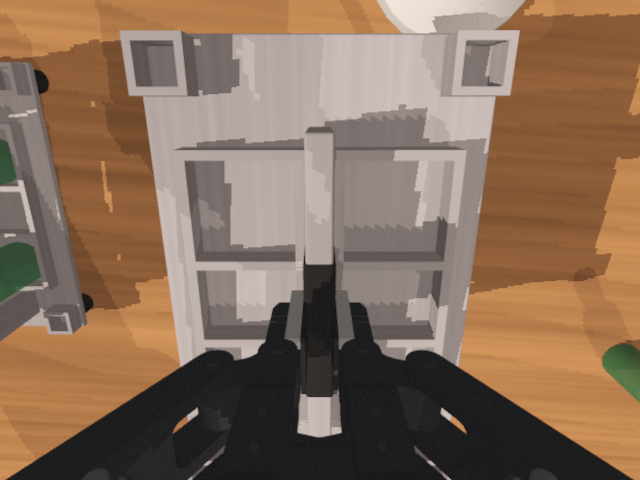

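View pics/s32.png

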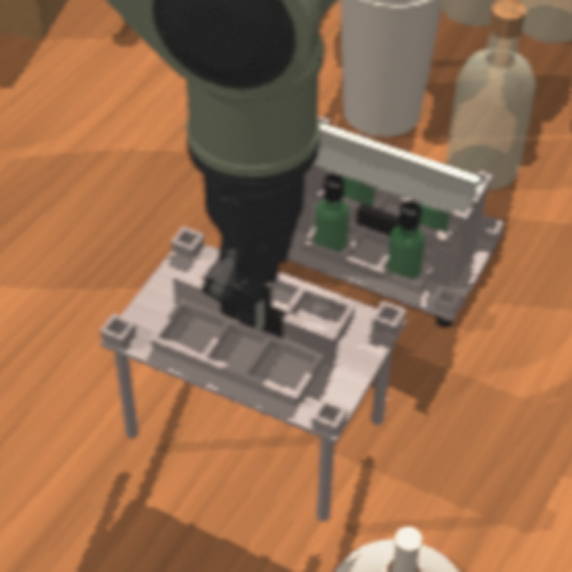

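Run:
```python
from h import *
T=np.array(camera_info('wrist')['tool_from_camera']);f,cx,cy,_,_=cam('wrist')
def tl(uv,xx):
    d=T[:3,:3]@np.array([(uv[0]-cx)/f,(uv[1]-cy)/f,1]);o=T[:3,3]; return np.round((o+d*(xx-o[0])/d[0])*1000,1)
for uv in [(120,31),(519,31),(128,94),(512,94)]: print(uv,tl(uv,.014))
print('sleeve far',tl((319,263),-.006))
im=cv2.imread('pics/w32.png');cv2.imwrite('pics/w32c.png',cv2.resize(im[15:115,100:540],None,fx=1.8,fy=1.8,interpolation=cv2.INTER_CUBIC))
```

```text
(120, 31) [  14.   -68.2 -105.4]
(519, 31) [  14.    67.7 -105.5]
(128, 94) [ 14.  -68.6 -85.2]
(512, 94) [ 14.   68.6 -85.4]
sleeve far [ -6.   -0.3 -28.4]
```

View pics/w32c.png

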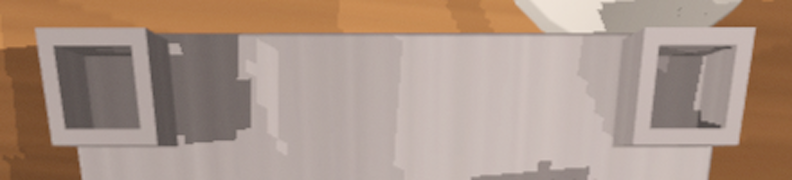

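jog_arm(commands=[[-30,0,0,0,0,0],[-40,0,0,0,0,0],[-40,0,0,0,0,0],[-40,0,0,0,0,0],[-25,0,0,0,0,0],[0,-15,0,0.003,0,0],[0,-30,0,0.003,0,0],[0,-35,0,0,0,0],[0,-35,0,0,0,0],[0,-35,0,0,0,0],[0,-35,0,0,0,0],[0,-35,0,0,0,0],[0,-30,0,0,0,0],[0,-15,0,0,0,0],[0,0,0,0,0,0],[0,0,0,0,0,0],[0,0,0,0,0,0]])

```text
clock: 50.5
position: [0.5474, 0.2908, 0.3607]
tool_rot: [0.279, 1.553, -2.797]
force: [0.3, -0.5, -7.5]
grip_width: 0.0091
```

Run:
```python
from h import *
plan([.5518,.2991,.34],.07+np.pi/2)
save(grab_frame('wrist'),'w33')
im=grab_frame('scene');save(cv2.resize(im[60:300,240:460],None,fx=2.4,fy=2.4,interpolation=cv2.INTER_CUBIC),'s33')
im=grab_frame('top');save(cv2.resize(im[170:350,130:330],None,fx=3,fy=3,interpolation=cv2.INTER_CUBIC),'t33')
```

```text
t 50.5 pos [0.5474 0.2908 0.3607] yawY -1.505 toolx [-0.017 -0.006 -1.   ] F [ 0.3 -0.5 -7.5] w 0.0091
 shift mm [20.5 -8.1 -5.3]
 rotvec [-0.004  0.017 -0.005] shift after rot [20.7 -8.  -5. ]
```

View pics/s33.png

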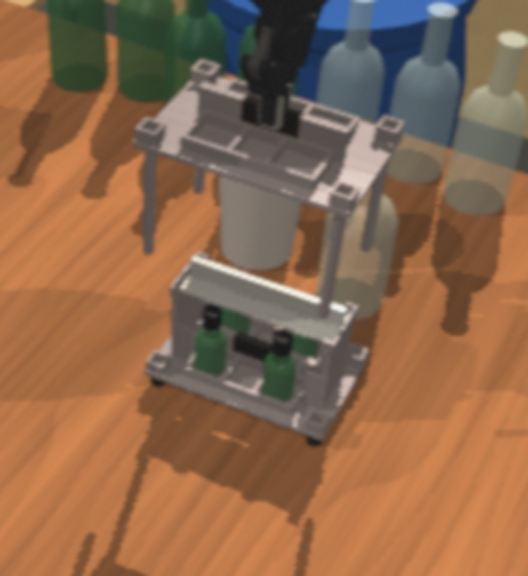

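View pics/w33.png

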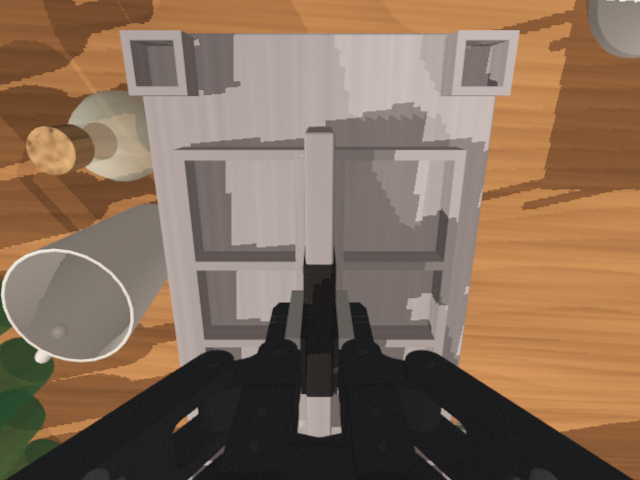

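jog_arm(commands=[[0,-8,-4,-0.004,0.017,-0.005],[0,0,0,0,0,0],[20,0,0,0,0,0],[25,0,0,0,0,0],[15,0,0,0,0,0],[0,0,0,0,0,0],[0,0,0,0,0,0]])

```text
clock: 51.35
position: [0.5527, 0.2988, 0.301]
tool_rot: [-2.776, 1.565, 0.433]
force: [-0.1, -0.4, -6.8]
grip_width: 0.0095
```

Run:
```python
from h import *
plan([.5518,.2991,.24],.07+np.pi/2)
```

```text
t 51.35 pos [0.5527 0.2988 0.301 ] yawY -1.503 toolx [ 0.005  0.002 -1.   ] F [-0.1 -0.4 -6.8] w 0.0095
 shift mm [61.  -0.2  1.2]
 rotvec [-0.002 -0.005  0.002] shift after rot [61.  -0.3  0.9]
```

jog_arm(commands=[[20,0,1,-0.002,-0.006,0.002],[20,0,0,0,-0.002,0],[15,0,0,0,0,0],[0,0,0,0,0,0],[0,0,0,0,0,0]])

```text
clock: 51.85
position: [0.5541, 0.3001, 0.2505]
tool_rot: [-2.452, 1.565, 0.759]
force: [0.6, -0.6, -6.8]
grip_width: 0.0091
```

Run:
```python
from h import *
plan([.5518,.2991,.215],.07+np.pi/2)
im=grab_frame('scene');save(cv2.resize(im[90:270,260:440],None,fx=3.3,fy=3.3,interpolation=cv2.INTER_CUBIC),'s34')
im=grab_frame('top');save(cv2.resize(im[190:340,150:300],None,fx=3.5,fy=3.5,interpolation=cv2.INTER_CUBIC),'t34')
```

```text
t 51.85 pos [0.5541 0.3001 0.2505] yawY -1.502 toolx [ 0.004  0.004 -1.   ] F [ 0.6 -0.6 -6.8] w 0.0091
 shift mm [35.5  1.   2.6]
 rotvec [-0.001 -0.004  0.003] shift after rot [35.5  0.8  2.4]
```

View pics/s34.png

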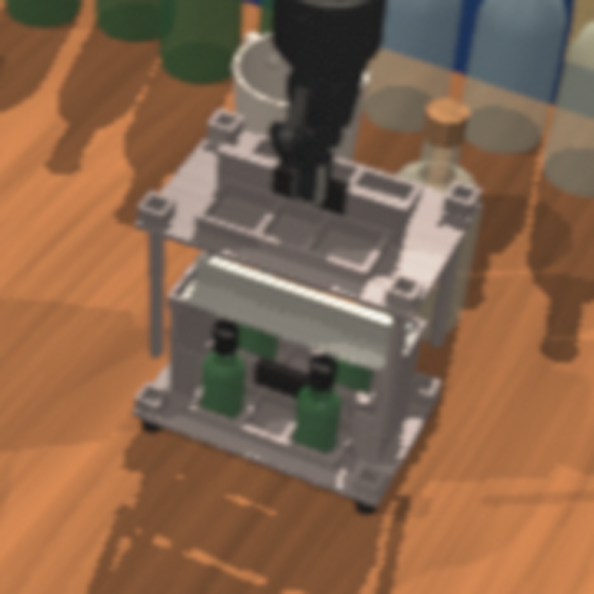

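View pics/t34.png

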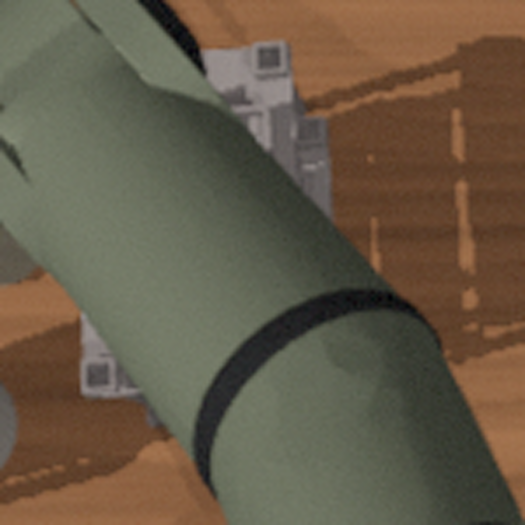

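jog_arm(commands=[[10,1,3,-0.001,-0.005,0.003],[12,0,1,0,0,0],[12,0,1,0,0,0],[0,0,0,0,0,0],[0,0,0,0,0,0]])

```text
clock: 52.45
position: [0.549, 0.2989, 0.2148]
tool_rot: [-1.886, 1.57, 1.326]
force: [-1.1, 0.2, -7.3]
grip_width: 0.0091
```

Run:
```python
from h import *
plan([.5518,.2991,.208],.07+np.pi/2)
st=observe()
im=grab_frame('scene');save(cv2.resize(im[90:270,260:440],None,fx=3.3,fy=3.3,interpolation=cv2.INTER_CUBIC),'s35')
C=cam('scene')
# predicted px: foot bottoms from tool pose, socket top centres of base
c=st['position'][:2]-np.array([.00165,0]);zf=st['position'][2]-.168
for s in [(-97,-58),(97,-58),(97,58),(-97,58)]:
    a=b2w(s[0]/1e3,s[1]/1e3,c,.07);b=b2w(s[0]/1e3,s[1]/1e3,np.array([.5502,.2990]),.07)
    q=lambda p,z:np.round((proj(C,[*p,z])-[260,90])*3.3,0)
    print(s,'foot',q(a,zf),'upper sock top',q(a,zf+.154),'base sock top',q(b,.038))
```

```text
t 52.45 pos [0.549  0.2989 0.2148] yawY -1.500 toolx [ 0.     0.001 -1.   ] F [-1.1  0.2 -7.3] w 0.0091
 shift mm [ 6.8  0.  -2.8]
 rotvec [ 0.    -0.     0.001] shift after rot [ 6.8  0.  -2.8]
(-97, -58) foot [147. 384.] upper sock top [148. 237.] base sock top [150. 393.]
(97, -58) foot [367. 465.] upper sock top [390. 319.] base sock top [369. 474.]
(97, 58) foot [421. 374.] upper sock top [446. 227.] base sock top [422. 382.]
(-97, 58) foot [210. 300.] upper sock top [215. 154.] base sock top [212. 309.]
```

View pics/s35.png

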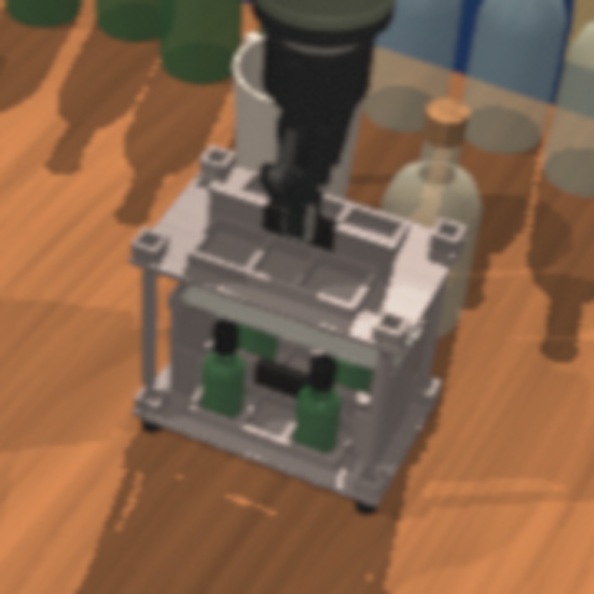

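jog_arm(commands=[[0,0,-2,0,0,0.001],[0,0,0,0,0,0]])

```text
clock: 52.7
position: [0.5514, 0.2991, 0.2152]
tool_rot: [3.095, 1.57, 0.024]
force: [-1.1, -0.3, -7.4]
grip_width: 0.009
```

Run:
```python
from h import *
plan([.5518,.2991,.208],.07+np.pi/2)
```

```text
t 52.7 pos [0.5514 0.2991 0.2152] yawY -1.500 toolx [ 0.001  0.    -1.   ] F [-1.1 -0.3 -7.4] w 0.0090
 shift mm [ 7.2  0.  -0.4]
 rotvec [ 0.    -0.001 -0.   ] shift after rot [ 7.2  0.  -0.4]
```

jog_arm(commands=[[6,0,0,0,0,0],[4,0,0,0,0,0]])

```text
clock: 52.9
position: [0.5519, 0.2993, 0.2054]
tool_rot: [-2.842, 1.569, 0.37]
force: [-0.1, -0.7, -7.4]
grip_width: 0.0094
```

Run:
```python
from h import *
plan([.5518,.2991,.192],.07+np.pi/2)
```

```text
t 52.9 pos [0.5519 0.2993 0.2054] yawY -1.501 toolx [ 0.002  0.001 -1.   ] F [-0.1 -0.7 -7.4] w 0.0094
 shift mm [13.4  0.2  0.1]
 rotvec [ 0.    -0.002  0.001] shift after rot [13.4  0.2  0.1]
```

Feet at ~0.0374, at the socket rims, no contact. Lower in small rows.

jog_arm(commands=[[4,0,0,0,-0.002,0.001]])

```text
clock: 53.0
position: [0.5519, 0.2993, 0.2011]
tool_rot: [2.138, 1.57, -0.934]
force: [-0.8, -0.8, -7.6]
grip_width: 0.0092
```

jog_arm(commands=[[4,0,0,0,0,0]])

```text
clock: 53.1
position: [0.5518, 0.2993, 0.1966]
tool_rot: [1.343, 1.57, -1.728]
force: [0.2, 0.8, -7.8]
grip_width: 0.0094
```

Inside the sockets. Continue down to floor.

jog_arm(commands=[[3,0,0,0,0,0]])

```text
clock: 53.2
position: [0.5518, 0.2993, 0.1931]
tool_rot: [0.912, 1.57, -2.159]
force: [-0.1, 0.1, -7.5]
grip_width: 0.0092
```

jog_arm(commands=[[2,0,0,0,0,0]])

```text
clock: 53.3
position: [0.5518, 0.2993, 0.1917]
tool_rot: [1.248, 1.57, -1.824]
force: [-11.2, -5.7, 32.3]
grip_width: 0.0095
```

jog_arm(commands=[[0,0,0,0,0,0],[0,0,0,0,0,0]])

```text
clock: 53.5
position: [0.5518, 0.2994, 0.1923]
tool_rot: [2.352, 1.57, -0.72]
force: [-0.5, -0.0, -5.6]
grip_width: 0.0095
```

jog_arm(commands=[[0,0,0,0,0,0],[0,0,0,0,0,0],[0,0,0,0,0,0]], gripper=130, newtons=50)

```text
clock: 53.8
position: [0.5527, 0.3, 0.1932]
tool_rot: [-2.8, 1.568, 0.411]
force: [0.5, 1.0, -0.8]
grip_width: 0.0416
```

jog_arm(commands=[[-10,0,0,0,0,0],[-20,0,0,0,0,0],[-30,0,0,0,0,0],[-40,0,0,0,0,0],[-40,0,0,0,0,0],[0,0,0,0,0,0],[0,0,0,0,0,0]])

```text
clock: 54.5
position: [0.5522, 0.3002, 0.3435]
tool_rot: [-2.622, 1.565, 0.59]
force: [0.6, 0.0, -0.3]
grip_width: 0.0416
```

Run:
```python
from h import *
plan([.437,-.2905,.2],.07+np.pi/2)
save(grab_frame('wrist'),'w36')
im=grab_frame('scene');save(cv2.resize(im[90:270,260:440],None,fx=3.3,fy=3.3,interpolation=cv2.INTER_CUBIC),'s36')
```

```text
t 54.5 pos [0.5522 0.3002 0.3435] yawY -1.500 toolx [ 0.005  0.003 -1.   ] F [ 0.6  0.  -0.3] w 0.0416
 shift mm [140.8 581.6 157.4]
 rotvec [ 0.001 -0.005  0.003] shift after rot [143.5 581.2 156.3]
```

View pics/w36.png

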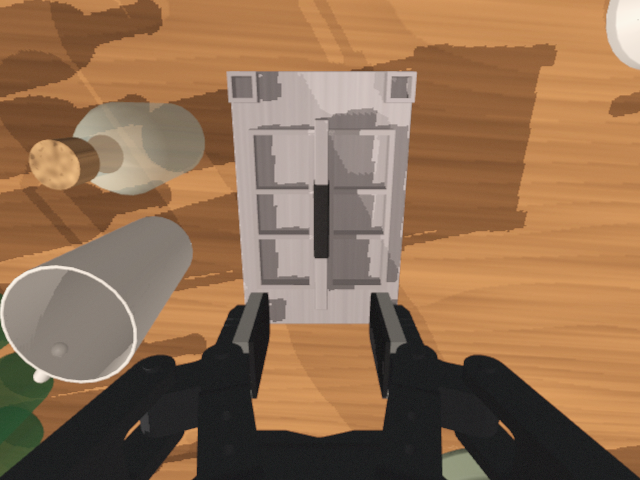

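View pics/s36.png

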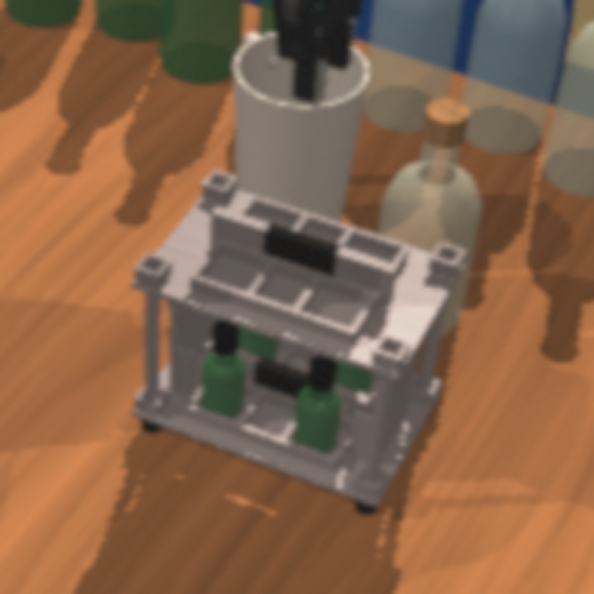

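jog_arm(commands=[[0,30,8,0,-0.005,0.003],[0,45,12,0,0,0],[0,45,12,0,0,0],[0,45,12,0,0,0],[0,45,12,0,0,0],[0,45,12,0,0,0],[0,45,12,0,0,0],[10,45,12,0,0,0],[20,45,12,0,0,0],[20,45,12,0,0,0],[30,45,12,0,0,0],[30,45,12,0,0,0],[30,40,12,0,0,0],[10,0,0,0,0,0],[0,0,0,0,0,0],[0,0,0,0,0,0]], gripper=110)

```text
clock: 56.2
position: [0.4312, -0.2743, 0.1886]
tool_rot: [-0.134, 1.552, 3.08]
force: [0.4, 1.3, 0.7]
grip_width: 0.0485
```

Run:
```python
from h import *
st=observe();im=grab_frame('wrist');caps(im,cam('wrist',st)); save(im,'w37')
plan([.4365,-.2905,.1],.07+np.pi/2)
```

```text
[344. 228.] [ 328  209   33   40 1073] [ 0.4351 -0.2896  0.082 ]
t 56.25 pos [ 0.4314 -0.274   0.1888] yawY -1.498 toolx [-0.019  0.001 -1.   ] F [-0.1  0.  -0.1] w 0.0489
 shift mm [88.6 17.  -5.5]
 rotvec [0.003 0.019 0.002] shift after rot [88.8 16.8 -3.9]
```

View pics/w37.png

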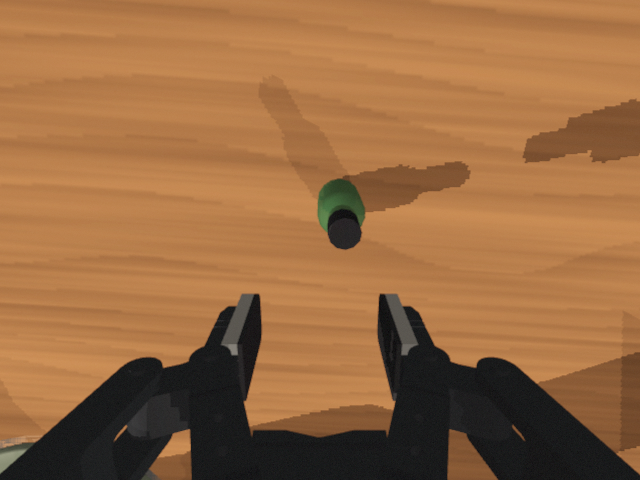

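Bottle A's cap is at (344,228), upright.

jog_arm(commands=[[0,16,-2,0.003,0.019,0.002],[0,0,0,0,0,0],[30,0,0,0,0,0],[30,0,0,0,-0.003,0],[20,0,0,0,0,0],[0,0,0,0,0,0],[0,0,0,0,0,0]])

```text
clock: 56.95
position: [0.4408, -0.2844, 0.1126]
tool_rot: [2.81, 1.564, -0.252]
force: [-0.1, 0.2, 0.0]
grip_width: 0.0486
```

Run:
```python
from h import *
plan([.4363,-.290,.072],.07+np.pi/2)
```

```text
t 56.95 pos [ 0.4408 -0.2844  0.1126] yawY -1.491 toolx [ 0.006 -0.002 -1.   ] F [-0.1  0.2  0. ] w 0.0486
 shift mm [40.6  5.2  5.2]
 rotvec [ 0.01  -0.006 -0.002] shift after rot [40.6  5.3  4.9]
```

jog_arm(commands=[[5,5,5,0.01,-0.006,-0.002],[14,0,1,0,0,0],[14,0,1,0,0,0],[8,0,0,0,0,0],[0,0,0,0,0,0]])

```text
clock: 57.45
position: [0.4361, -0.2919, 0.0752]
tool_rot: [2.486, 1.564, -0.588]
force: [0.8, 0.4, 1.0]
grip_width: 0.0486
```

Run:
```python
from h import *
plan([.4363,-.290,.072],.07+np.pi/2)
```

```text
t 57.45 pos [ 0.4361 -0.2919  0.0752] yawY -1.502 toolx [ 0.006 -0.004 -1.   ] F [0.8 0.4 1. ] w 0.0486
 shift mm [ 3.2 -1.9 -0.3]
 rotvec [-0.002 -0.005 -0.004] shift after rot [ 3.2 -1.9 -0.3]
```

jog_arm(commands=[[0,0,0,0,0,0],[0,0,0,0,0,0],[0,0,0,0,0,0],[0,0,0,0,0,0]], gripper=255)

```text
clock: 57.85
position: [0.4369, -0.2925, 0.0773]
tool_rot: [2.5, 1.562, -0.574]
force: [-0.1, 0.9, -1.0]
grip_width: 0.0206
```

jog_arm(commands=[[-30,0,0,0,0,0],[-45,0,0,0,0,0],[-45,0,0,0,0,0],[-45,-20,-5,0,0,0],[-45,-45,-9,0,0,0],[-35,-45,-9,0,0,0],[0,-46,-9,0,0,0],[0,-46,-9,0,0,0],[0,-46,-9,0,0,0],[0,-46,-9,0,0,0],[0,-46,-9,0,0,0],[0,-46,-9,0,0,0],[0,-46,-9,0,0,0],[0,-46,-9,0,0,0],[0,-46,-9,0,0,0],[0,-10,-9,0,0,0],[0,0,0,0,0,0],[0,0,0,0,0,0]])

```text
clock: 59.65
position: [0.5096, 0.2527, 0.3172]
tool_rot: [2.809, 1.557, -0.269]
force: [0.5, -1.3, -0.4]
grip_width: 0.0206
```

Run:
```python
from h import *
p=b2w(-.042,-.032,np.array([.5502,.2993]),.07);plan([*p,.2392],.07+np.pi/2)
save(grab_frame('wrist'),'w38')
```

```text
t 59.65 pos [0.5096 0.2527 0.3172] yawY -1.507 toolx [ 0.014 -0.004 -1.   ] F [ 0.5 -1.3 -0.4] w 0.0206
 shift mm [ 78.  -12.   -0.6]
 rotvec [-0.006 -0.013 -0.005] shift after rot [ 78.  -11.6  -1.7]
```

View pics/w38.png

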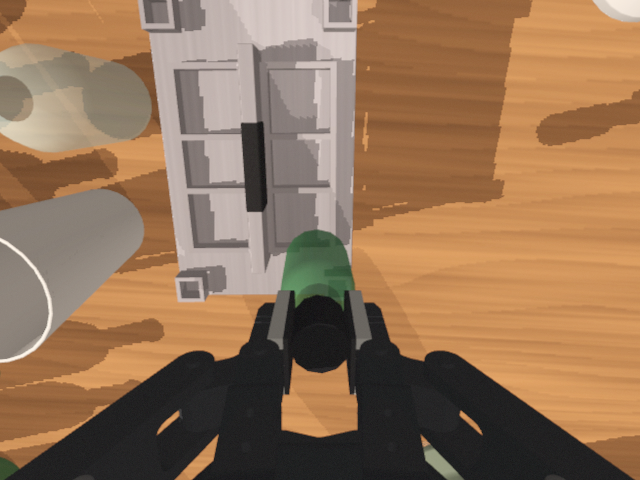

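jog_arm(commands=[[0,-12,-1,-0.006,-0.013,-0.005],[0,0,0,0,0,0],[20,0,0,0,0,0],[20,0,0,0,-0.002,0],[0,0,0,0,0,0],[0,0,0,0,0,0]])

```text
clock: 60.3
position: [0.5109, 0.2613, 0.2783]
tool_rot: [-0.878, 1.57, 2.328]
force: [-0.3, -0.2, -1.2]
grip_width: 0.0202
```

Run:
```python
from h import *
p=b2w(-.042,-.032,np.array([.5502,.2993]),.07);plan([*p,.256],.07+np.pi/2)
save(grab_frame('wrist'),'w39')
```

```text
t 60.3 pos [0.5109 0.2613 0.2783] yawY -1.506 toolx [-0.  0. -1.] F [-0.3 -0.2 -1.2] w 0.0202
 shift mm [22.3 -3.2  0.1]
 rotvec [-0.006  0.     0.   ] shift after rot [22.3 -3.2  0.1]
```

View pics/w39.png

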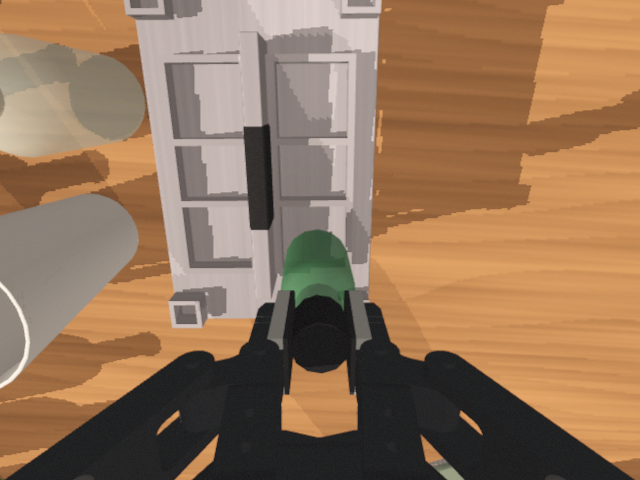

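jog_arm(commands=[[0,-4,0,-0.006,0,0],[0,0,0,0,0,0],[10,0,0,0,0,0],[10,0,1,0,0,0],[0,0,0,0,0,0],[0,0,0,0,0,0]])

```text
clock: 60.95
position: [0.51, 0.2657, 0.2586]
tool_rot: [-2.572, 1.568, 0.64]
force: [-0.4, -0.3, -1.2]
grip_width: 0.0203
```

Run:
```python
from h import *
p=b2w(-.042,-.032,np.array([.5502,.2993]),.07);plan([*p,.242],.07+np.pi/2)
save(grab_frame('wrist'),'w40')
```

```text
t 60.95 pos [0.51   0.2657 0.2586] yawY -1.500 toolx [ 0.002  0.002 -1.   ] F [-0.4 -0.3 -1.2] w 0.0203
 shift mm [16.6  1.4 -0.4]
 rotvec [ 0.001 -0.002  0.001] shift after rot [16.6  1.3 -0.4]
```

View pics/w40.png

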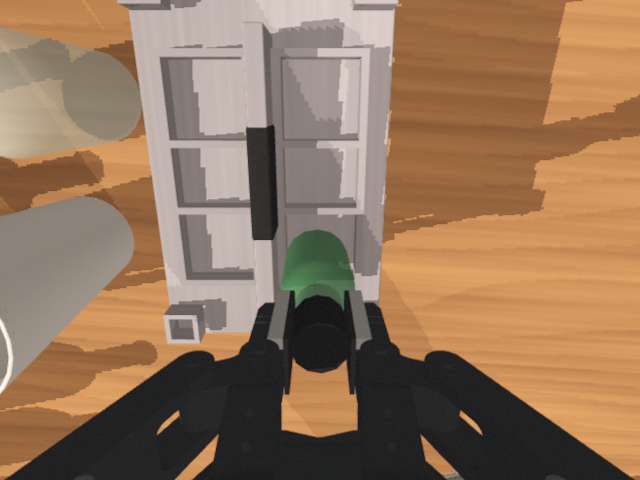

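Good alignment. Lower in force-visible steps.

jog_arm(commands=[[6,1,0,0,-0.002,0.001],[5,0,0,0,0,0]])

```text
clock: 61.2
position: [0.5104, 0.2648, 0.2477]
tool_rot: [-2.527, 1.57, 0.686]
force: [-0.1, -0.2, -1.5]
grip_width: 0.0204
```

jog_arm(commands=[[4,0,0,0,0,0]])

```text
clock: 61.3
position: [0.5104, 0.2647, 0.2431]
tool_rot: [-2.445, 1.57, 0.767]
force: [0.3, 0.0, -1.1]
grip_width: 0.0201
```

jog_arm(commands=[[2,0,0,0,0,0]])

```text
clock: 61.4
position: [0.5103, 0.2646, 0.2406]
tool_rot: [-2.226, 1.57, 0.986]
force: [-0.3, -0.5, -1.8]
grip_width: 0.0205
```

jog_arm(commands=[[1.5,0,0,0,0,0]])

```text
clock: 61.5
position: [0.5106, 0.2649, 0.2395]
tool_rot: [-2.543, 1.569, 0.669]
force: [-3.6, -1.6, 25.5]
grip_width: 0.0205
```

Contact at the floor height. Relax, release, retreat.

jog_arm(commands=[[0,0,0,0,0,0],[0,0,0,0,0,0]])

```text
clock: 61.7
position: [0.5108, 0.265, 0.2402]
tool_rot: [-2.655, 1.568, 0.557]
force: [0.0, -0.2, -0.6]
grip_width: 0.0204
```

jog_arm(commands=[[0,0,0,0,0,0],[0,0,0,0,0,0],[0,0,0,0,0,0]], gripper=110)

```text
clock: 62.0
position: [0.511, 0.2652, 0.2402]
tool_rot: [-2.645, 1.568, 0.567]
force: [-1.3, 0.2, -0.2]
grip_width: 0.0486
```

jog_arm(commands=[[-10,0,0,0,0,0],[-25,0,0,0,0,0],[-40,0,0,0,0,0],[-40,0,0,0,0,0],[0,0,0,0,0,0],[0,0,0,0,0,0]])

```text
clock: 62.6
position: [0.5102, 0.265, 0.3627]
tool_rot: [-2.47, 1.567, 0.743]
force: [0.3, -0.4, -1.0]
grip_width: 0.0484
```

Run:
```python
from h import *
plan([.55,.1,.35],.07+np.pi/2)
save(grab_frame('wrist'),'w41')
```

```text
t 62.6 pos [0.5102 0.265  0.3627] yawY -1.500 toolx [ 0.002  0.002 -1.   ] F [ 0.3 -0.4 -1. ] w 0.0484
 shift mm [ 12.4 167.4 -28. ]
 rotvec [ 0.001 -0.003  0.002] shift after rot [ 12.7 167.4 -28.2]
```

View pics/w41.png

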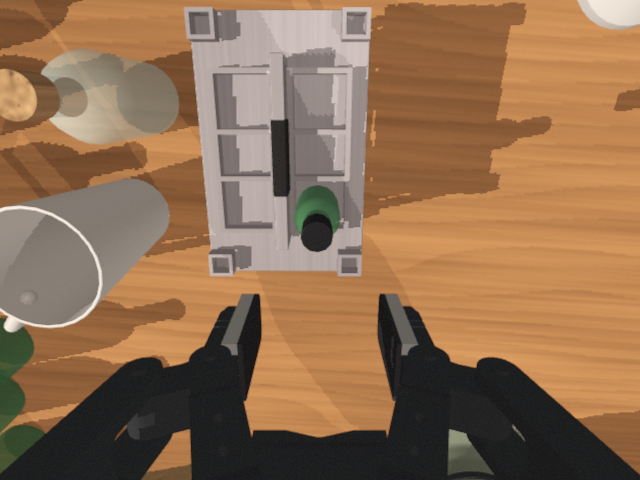

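jog_arm(commands=[[0,20,0,0,0,0],[0,45,0,0,0,0],[0,45,0,0,0,0],[0,45,0,0,0,0],[0,45,0,0,0,0],[0,45,0,0,0,0],[0,45,0,0,0,0],[0,45,0,0,0,0],[0,20,0,0,0,0],[0,0,0,0,0,0],[0,0,0,0,0,0]])

```text
clock: 63.75
position: [0.5328, -0.1022, 0.3546]
tool_rot: [-0.338, 1.561, 2.877]
force: [-0.2, 1.6, -0.0]
grip_width: 0.0486
```

Run:
```python
from h import *
im=grab_frame('scene');save(im,'s42');save(cv2.resize(im[60:280,240:460],None,fx=2.7,fy=2.7,interpolation=cv2.INTER_CUBIC),'s42c')
im=grab_frame('top');save(im,'t42')
for n,z in [('jug',0),('funnel',0),('bigbottle',0)]:
    for c in ('top','scene'):
        r=nets.pinpoint(c,n)[0];print(n,c,np.round(px2z(cam(c),r['location'],z),3))
# predicted upper socket tops
C=cam('top');bc=np.array([.5502,.2993])
for s in [(-97,-58),(97,-58),(97,58),(-97,58)]: print(s,np.round(proj(C,[*b2w(s[0]/1e3,s[1]/1e3,bc,.07),.178]),1),np.round(proj(cam('scene'),[*b2w(s[0]/1e3,s[1]/1e3,bc,.07),.178]),1))
```

```text
jug top [0.435 0.512 0.   ]
jug scene [ 0.44   0.508 -0.   ]
funnel top [ 0.755 -0.058  0.   ]
funnel scene [ 0.758 -0.053  0.   ]
bigbottle top [0.579 0.488 0.   ]
bigbottle scene [0.587 0.48  0.   ]
(-97, -58) [235.2 295.5] [305.8 169.4]
(97, -58) [230.6 212.7] [378.1 194.2]
(97, 58) [180.7 216.5] [395.1 166.3]
(-97, 58) [184.  299.7] [326. 144.]
```

View pics/s42c.png

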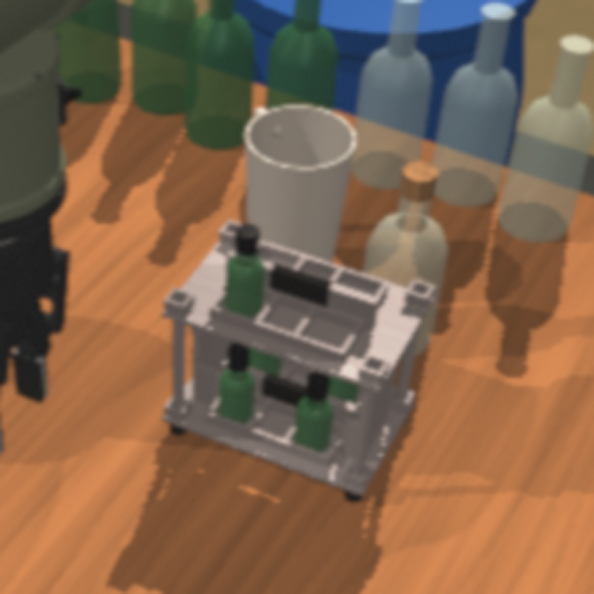

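View pics/t42.png

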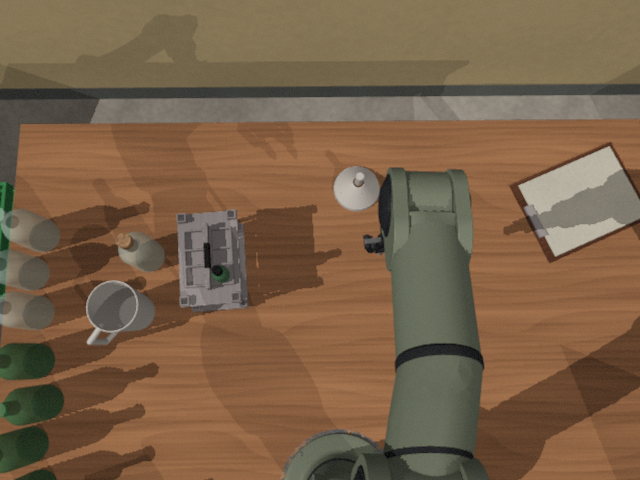

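Run:
```python
from h import *
a=cv2.imread('pics/s42.png')[140:240,290:410];b=cv2.imread('pics/s35.png')
cv2.imwrite('pics/s43.png',cv2.resize(a,None,fx=6,fy=6,interpolation=cv2.INTER_CUBIC))
```

```text
(no output)
```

View pics/s43.png

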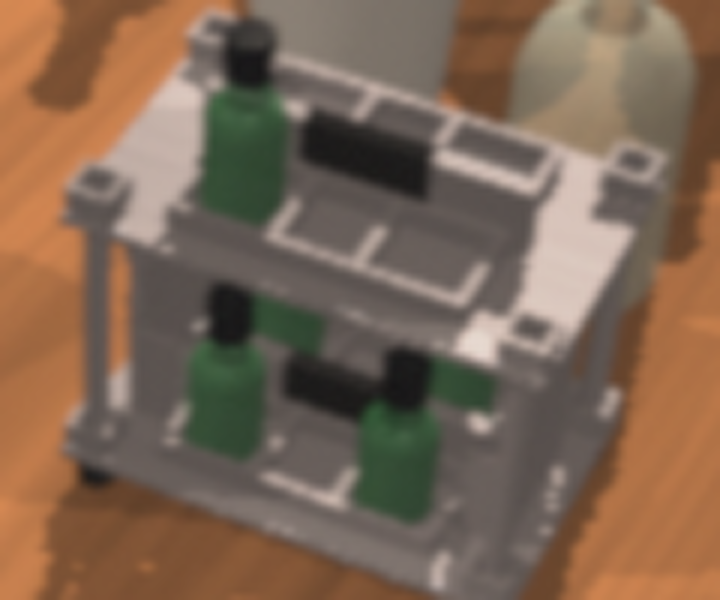

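The picture shows the upper frame standing level with its posts in the sockets. All visible bottles stand upright, two in front below and one above.

```bash
python3 -c "
from h import *
print(bot.job_done(), observe()['clock'])"
```

```text
the job is handed in; nothing more can be done
the job is handed in; nothing more can be done
```

The rack is loaded and handed in at about 64 s on the robot's clock. Five bottles were present.

- **Bottles below:** four stand upright in the lower frame's pockets. The caps measured within about 2.5 mm of the pocket centres.
- **Retaining bar:** it lay flat on its two seats inside the lips and lugs when I last saw it clearly. It sat almost against the far lip.
- **Upper frame:** it came down with no contact until the expected home height (the tool stopped at 191.7 mm, with 192 mm expected). It looks level in the last pictures.
- **Fifth bottle:** it stands upright in a pocket of the upper frame.
- **Jug, funnel and large bottle:** they read within about 1 cm of their first readings, which is within the networks' scatter. Nothing I did went near them.

**What went less well or could not be checked:**
- While seating the bar I pressed harder than intended: one row reached 81 N downward at the wrist (the limit is 120 N). The lower frame may have shifted about 1 mm, so I measured it again before stacking.
- The second bottle went in slightly off, and I corrected it before letting go.
- Once the upper frame was on, its deck hid the bar, so I could not look at it again.

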